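Prop the work light on the ledge

ROBOT

A 6-joint arm with a two-finger parallel gripper is mounted at the origin on the work surface. World frame = base frame: x ahead of the robot, y to its left, z up, the work surface at z = 0. Lengths are in m, angles in degrees, forces in N, time in s.
With the tool pointing down it reaches from about 0.3 to 0.75 m from the base axis. Payload 8.5 kg.
Tool frame: the origin (TCP) lies midway between the tips of the shut fingers; the grasp point (between the pads) lies 19 mm behind it (env.pinch_z is the z of the grasp point in the tool frame, in m); z points along the fingers, y is the line along which they close (so a half turn about z gives the same grasp; the last joint's range is limited). The gripper opens to 85 mm and grips with 20 to 120 N. Pads are 22 mm wide; open, the fingers measure 114 mm over their backs; the gripper's body (76 mm by 85 mm) begins 54 mm behind the grasp point. The pads swing forward as they close: fully open they stand 13 mm farther back than shut.
Start: joints at [63.123, 21.807, 74.336, -0, 83.858, -12.336], TCP at [0.138, 0.532, 0.207] pointing down, gripper open.
Joint ranges: [-178.18, 178.18], [-50.72, 133.34], [12.68, 142.11], [-81.47, 261.47], [9.98, 163.14], [-165.26, 165.26]. Speed limits (degrees/s): [136.94, 136.94, 180, 180, 180, 180].

INTERFACE

Orientations are given as a 3x3 rotation matrix whose columns are the frame's x, y, z axes.
In Python, from rig import env gives the robot as it stands.
- The arm moves only by the tool arm_command, never from a script. Its argument "deltas" is a list of rows, each an object of numbers: "rx", "ry", "rz": the turn, a rotation vector about the tool's x, y, z in rad; "dx", "dy", "dz": the shift along the tool's x, y, z in m; "fingers": the finger opening in m, from 0 to 0.0854. In form: [{"rx": .., "ry": .., "rz": .., "dx": .., "dy": .., "dz": .., "fingers": ..}, ...]. A call has 1 to 12 rows; each row shifts and turns the commanded pose from where the row before left it, along the tool's axes as they then stand; what a row does not reach is not made up. A row lasts 1/10 s, in which the tool goes at most 50 mm and 8.59 degrees, less where a joint would pass 70% of its speed; a pose out of reach is approached as far as the arm can. A call is refused whole if a number of a shift passes 0.05 or a number of a turn 0.15, either way. A call with a gripper value outside its range is refused whole. The fingers move at their own pace and stop on an object; "squeeze" is the grip in N (left out, the last holds). Time passes only in rows, so rows that do not move let the fingers close. It gives the time, the measured TCP pose, the force, the opening and the grip force at its end, in the units of the state.
- env.observe(): the state, without advancing time (a new reading comes with each control period).
- env.get_image(name): name is "scene" or "top" or "wrist"; returns a dict with "color" (400x640x3 uint8, blue, green, red), "camera_matrix" (3x3 intrinsics, pixels), "eye" and "orientation" of the camera in the world. Camera axes: x right, y up, looking along -z (the intrinsics and any distortion apply to the point x, -y, -z); pixel columns grow to the right and rows downward; lengths in m; the calibration is good to about 2 mm. A picture is of the moment at which its call begins. There is no depth.
- env.close_job(): hands the job in; it is judged then, once.
Trained networks look in a picture, given as the dict that the camera call returned (one of the last four; its "shot" number tells which), for a name from the list of things; names that differ only in an ending like _2 or _b are one class to them, and where a whole thing is asked for, a point or a joint stands for the part that bears it (a point fixed in the world has none). Each returns a list of dicts, best first, with "p" (0 to 1); they miss things now and then, are a little off and sometimes report something else, mostly with a low value. They report only what shows in the picture. A call takes as long as a camera call. They do not tell look-alikes from the thing itself.
- env.look_for(query, picture): "box" ([left, top, right, bottom] in pixels, round what is visible of it).
- env.tip_of(query, picture): "location" ([column, row] in pixels: a listed point, or the origin of a listed thing).
The state is a dict: "time_s": time; "q": joint angles; "qvel": joint speeds; "joint_efforts": joint torques, N m; "position": TCP position; "tool_rot": TCP orientation; "ft_force": force on the tool from outside, world axes, zero at the start; "wrist_torque": the same for the moment, N m; "grip_width": finger opening in m; "gripper_force": force on a finger pad.
Only numpy, scipy, OpenCV 4.12 (cv2) and the standard library are available. Lean on these libraries where they do the work, as an engineer would, in place of code of your own. Each camera call takes 0.05 s, during which the arm holds its last target. There are 200 camera calls.

TASK

The slim work light is lying on the bench with its lens down. Prop it up on the plywood ledge so that it shines out over the bench: standing on its rubber handle end with the foot against the inner side of the batten, its back leaning on the upright board, square to it, and the lens facing away from the board. Leave the parcel, the drill and the roll of tape where they are.

Things in the scene. Friction and masses are not known exactly. Their poses are not given: they have to be found in the camera images.
- lamp: LED work light: flat grey bar 190 mm long (x), 46 wide (y), 24 thick (z), about 0.26 kg, evenly weighted; gripped across its width. Origin: middle of the lens face (z = 0). +x: from the handle end (ribbed black rubber, the last 70 mm) to the head end. +z: out of the plain back with two steel discs. White lens 104 x 34 mm, nearer the head. Starts flat on the bench, lens down, back seen.
- lamp_foot (a point): Point of the lamp: middle of the edge between the lens face and the handle end's end face (lamp frame -95, 0, 0 mm). This edge goes against the batten.
- lamp_head (a point): Point of the lamp: middle of the edge between the back and the head end's end face (lamp frame 95, 0, 24 mm). Propped right, the back rests on the board some 15 mm short of this edge and the lamp stands about 72 degrees from level.
- ledge: Fixed plywood ledge. Origin: on the bench under the middle of the upright board's front face. z up, y along the board (-150 to 150 mm), -x out from its face (x = 0) to the open bench. Board 18 mm thick, top 175 mm above the bench. Base plate 12 mm thick, x -120 to 85 mm. Pine batten (the stop) on it, parallel to the board: 20 mm wide, inner side at x = -75 mm, top at z = 30 mm. Braces behind.
- parcel: Bystander: a brown parcel, 180 x 220 mm and 95 mm high, with a white drilled panel on it. Origin: middle of its underside.
- drill: Bystander: a cordless drill lying on its side, about 200 x 165 mm and 60 mm high. Origin: on the bench, in the angle between its body and its grip.
- tape: Bystander: a roll of masking tape lying flat, 100 mm across, 25 mm high. Origin: middle of its underside.
Mind the look-alikes: they are no part of the job. Leave any blue, pink or yellow look-alike of the lamp alone.

How it is judged:
By the outcome, as a careful person would: the job done as asked, in the order asked, and still so for the second after the job is handed in, with the robot touching nothing.
It also fails if it takes over 64 s, if anything falls off the work surface, if the arm or the gripper's body presses on something with over 40 N, if the wrist force passes 120 N, or if a joint passes its speed limit or range.

## Working session

There is one attempt and no reset: what is moved stays moved. The work goes in short steps, Python scripts to look and compute and a tool call to move; the robot and the scene stay as the last step left them, time stands still between calls to the robot, and variables do not carry over. Pictures are saved under pics/ and viewed, at most 10 in all, crops included, and the job is handed in when it is done.

Besides the shell and the picture viewer there is one more tool, called after "Emit:" in YAML: its name, and indented under it one key for each argument. arm_command: Moves the arm, as the interface text tells. Its arguments: {"type":"object","properties":{"deltas":{"type":"array"},"squeeze":{"type":"number"}},"required":["deltas"]}

```bash
mkdir -p pics
cat > h.py <<'E'
import numpy as np, cv2
from rig import env
def ray(im,px):
    K=np.array(im["camera_matrix"]);R=np.array(im["orientation"]);e=np.array(im["eye"])
    d=np.linalg.solve(K,[px[0],px[1],1.]);return e,R@(d*[1,-1,-1])
def at_z(im,px,z):
    e,d=ray(im,px);return e+d*(z-e[2])/d[2]
def proj(im,P):
    K=np.array(im["camera_matrix"]);R=np.array(im["orientation"]);c=R.T@(np.array(P)-im["eye"])
    v=K@(c*[1,-1,-1]);return v[:2]/v[2]
E
python3 - <<'E'
from h import *
ims={n:env.get_image(n) for n in("scene","top")}
print([k for k in ims["top"]])
cv2.imwrite("pics/a.png",np.vstack([cv2.resize(ims[n]["color"],(480,300)) for n in ims]))
cv2.imwrite("pics/top.png",ims["top"]["color"])
for n,im in ims.items():
    print(n,im["eye"],np.round(im["orientation"],3).tolist(),np.round(im["camera_matrix"],1).tolist())
    for q in("lamp","ledge","parcel","drill","tape"):
        print(q,[(np.round(b["box"]).tolist(),round(b["p"],2)) for b in env.look_for(q,im)][:4])
    for q in("lamp","lamp_foot","lamp_head","ledge","parcel","drill","tape"):
        print(q,[(np.round(b["location"],1).tolist(),round(b["p"],2)) for b in env.tip_of(q,im)][:4])
print(env.observe()["time_s"],env.pinch_z)
E
```

```text
['color', 'camera_matrix', 'eye', 'orientation', 'shot']
scene [1.17948507 1.08855031 0.86318704] [[-0.829, -0.325, 0.455], [0.559, -0.482, 0.675], [0.0, 0.814, 0.581]] [[449.2, 0.0, 325.3], [0.0, 449.2, 199.4], [0.0, 0.0, 1.0]]
lamp [([364.0, 178.0, 417.0, 202.0], 0.85), ([404.0, 279.0, 464.0, 344.0], 0.59), ([213.0, 169.0, 258.0, 206.0], 0.58), ([297.0, 187.0, 348.0, 220.0], 0.55)]
ledge [([245.0, 92.0, 319.0, 176.0], 0.8)]
parcel [([279.0, 219.0, 386.0, 312.0], 0.8), ([411.0, 204.0, 467.0, 248.0], 0.57)]
drill [([409.0, 202.0, 464.0, 254.0], 0.71)]
tape [([237.0, 207.0, 269.0, 233.0], 0.77), ([295.0, 184.0, 349.0, 219.0], 0.6)]
lamp [([430.5, 313.8], 0.98), ([320.8, 204.1], 0.94), ([234.1, 185.8], 0.71), ([390.7, 192.7], 0.71)]
lamp_foot [([365.0, 199.4], 0.92), ([302.0, 215.1], 0.83), ([251.2, 175.4], 0.8), ([451.1, 343.3], 0.66)]
lamp_head [([411.7, 280.8], 0.92), ([341.6, 187.6], 0.8), ([418.9, 182.3], 0.74), ([216.7, 196.9], 0.6)]
ledge [([282.5, 147.3], 0.69), ([319.9, 199.8], 0.15)]
parcel [([327.0, 278.7], 0.66)]
drill [([439.8, 235.6], 0.56)]
tape [([252.5, 221.9], 0.67), 
[... 198 characters left out ...]
 [([286.0, 258.0, 332.0, 331.0], 0.89), ([333.0, 183.0, 358.0, 252.0], 0.74), ([135.0, 157.0, 199.0, 196.0], 0.56)]
ledge [([418.0, 208.0, 569.0, 314.0], 0.82)]
parcel [([211.0, 105.0, 297.0, 182.0], 0.73)]
drill [([179.0, 242.0, 260.0, 304.0], 0.91)]
tape [([354.0, 124.0, 390.0, 154.0], 0.91)]
lamp [([168.9, 178.4], 0.93), ([434.7, 164.6], 0.92), ([305.2, 294.3], 0.71), ([345.2, 215.7], 0.69)]
lamp_foot [([321.1, 258.8], 0.75), ([339.9, 187.2], 0.72), ([140.2, 167.3], 0.56)]
lamp_head [([192.6, 189.3], 0.92), ([424.8, 126.4], 0.76), ([352.6, 246.2], 0.68), ([296.5, 327.8], 0.57)]
ledge [([478.2, 262.1], 0.7)]
parcel [([261.9, 150.6], 0.78)]
drill [([217.3, 267.3], 0.97)]
tape []
1.3 -0.0187
```

View pics/a.png

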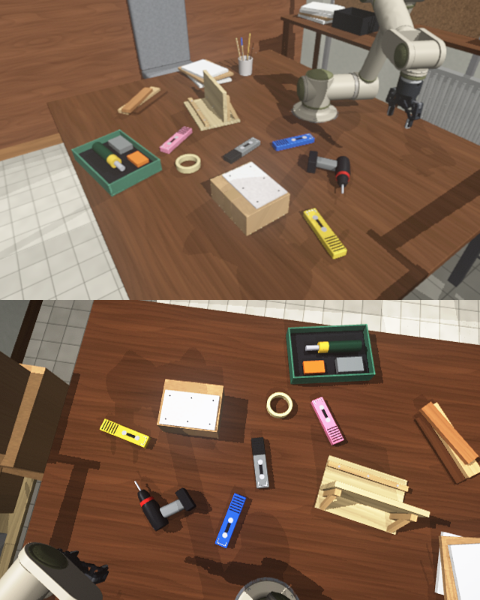

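View pics/top.png

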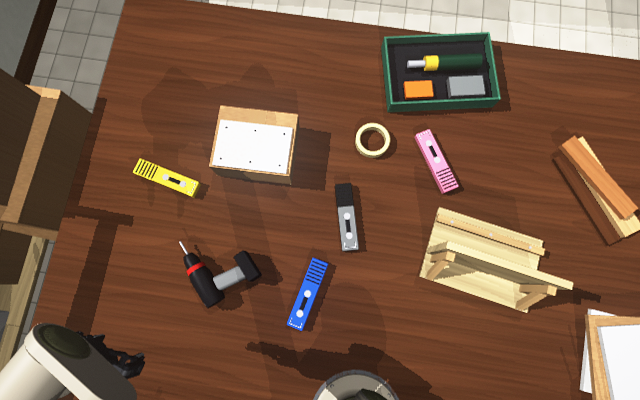

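Look-alikes in the top view are yellow (168,178), blue (307,294), pink (437,161) and grey (345,217). Only the grey bar with a black handle (black end at about (344,190), head at about (349,248)) fits the description. I'll confirm that in an enlarged crop and look at the ledge in the same picture.

Run:
```python
from h import *
t=env.get_image("top");s=env.get_image("scene")
import pickle;pickle.dump((t,s),open("ims.pkl","wb"))
a=cv2.resize(t["color"][175:260,310:380],None,fx=4,fy=4,interpolation=cv2.INTER_CUBIC)  #280x340
b=cv2.resize(t["color"][200:320,412:582],None,fx=3,fy=3,interpolation=cv2.INTER_CUBIC) #510x360
c=cv2.resize(s["color"][88:178,240:325],None,fx=2.6,fy=2.6,interpolation=cv2.INTER_CUBIC)
W=np.zeros((600,800,3),np.uint8)
W[:340,:280]=a;W[:360,285:795]=b;W[362:362+c.shape[0],:c.shape[1]]=c
cv2.imwrite("pics/c.png",W)
```

```text
(no output)
```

View pics/c.png

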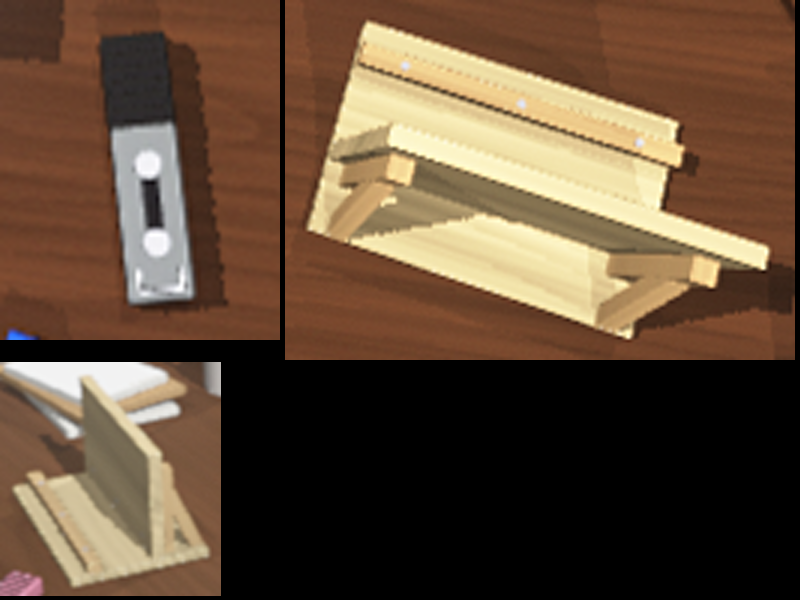

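The crop confirms it: the grey bar has a ribbed black handle (top of crop, around (135,80)) and two steel discs, so its back is up. The ledge corners are clear, so I can fit both poses.

```bash
cat > fit.py <<'E'
from h import *
import pickle
from scipy.optimize import least_squares
t,s=pickle.load(open("ims.pkl","rb"))
def fit(L,x0):
    def T(p,P):
        c,n=np.cos(p[2]),np.sin(p[2]);return np.array([p[0]+c*P[0]-n*P[1],p[1]+n*P[0]+c*P[1],P[2]])
    f=lambda p:np.concatenate([(proj(im,T(p,P))-px) for im,px,P in L])
    r=least_squares(f,x0,loss="soft_l1");print(r.x[:2].round(4),np.degrees(r.x[2]).round(2));print(r.fun.reshape(-1,2).round(1).tolist());return r.x
b=lambda u,v:(412+(u-285+1)/3,200+v/3)
a=lambda u,v:(310+u/4,175+v/4)
c=lambda u,v:(240+u/2.6,88+(v-362)/2.6)
L=[(t,b(367,22),(-.12,-.15,.012)),(t,b(678,122),(-.12,.15,.012)),(t,b(308,232),(.085,-.15,.012)),(t,b(632,338),(.085,.15,.012)),
(t,b(393,124),(0,-.15,.175)),(t,b(769,247),(0,.15,.175)),
(s,c(82,378),(0,.15,.175)),(s,c(152,456),(0,-.15,.175)),(s,c(14,487),(-.12,.15,.012)),(s,c(73,585),(-.12,-.15,.0)),(s,c(209,550),(.085,-.15,.012))]
p=at_z(t,(478,262),0);fit(L,[p[0],p[1],3.0]);fit(L[:6],[p[0],p[1],3.0])
M=[(t,a(101,38),(-.095,-.023,.024)),(t,a(165,33),(-.095,.023,.024)),(t,a(129,302),(.095,-.023,.012)),(t,a(193,297),(.095,.023,.012)),]
# back up: lamp +z = world up if back up
p=at_z(t,(345,217),0);fit(M,[p[0],p[1],3.1])
for q in ("lamp","lamp_foot","lamp_head"):
  print(q)
for px in((339.9,187.2),(352.6,246.2)):print(at_z(t,px,.0),at_z(t,px,.024))
for px in((302,215.1),(341.6,187.6)):print(at_z(s,px,.0),at_z(s,px,.024))
E
python3 fit.py
```

```text
[ 0.4413 -0.2886] 170.01
[[-0.7, -0.0], [-0.3, 0.0], [-0.1, -0.3], [-0.4, 0.3], [-0.4, 0.2], [0.1, 0.3], [-1.4, -1.8], [-1.0, -1.1], [-0.5, -1.0], [-0.0, -0.3], [-0.0, -1.5]]
[ 0.4417 -0.2894] 170.04
[[-0.5, -0.1], [-0.1, -0.1], [0.2, -0.4], [-0.1, 0.2], [-0.1, 0.1], [0.4, 0.1]]
[0.5196 0.0945] 193.82
[[-0.1, -0.5], [0.0, -0.7], [-0.2, 0.7], [0.3, 0.4]]
lamp
lamp_foot
lamp_head
[0.60530996 0.12434592 0.        ] [0.59918753 0.12504086 0.024     ]
[0.44112517 0.06595101 0.        ] [0.43866593 0.06794882 0.024     ]
[0.6128731  0.11588014 0.        ] [0.62862714 0.1429242  0.024     ]
[0.4190919  0.05972104 0.        ] [0.44023382 0.08832655 0.024     ]
```

Run:
```python
from h import *
import pickle
t,s=pickle.load(open("ims.pkl","rb"))
o=env.observe();print(o["time_s"],np.round(o["tool_rot"],3).tolist(),o["position"],o["grip_width"])
print("blue",at_z(t,(307,294),0),"pink",at_z(t,(437,161),0),"tape",at_z(t,(372,140),0),"drill",at_z(t,(217,267),0),at_z(t,(258,265),.05),"parcel right",at_z(t,(297,120),.095),at_z(t,(292,182),0))
print([a for a in dir(env) if a[0]!='_'])
```

```text
1.4 [[-0.968, 0.251, -0.0], [0.251, 0.968, 0.0], [0.0, 0.0, -1.0]] [0.13808355 0.53237781 0.20681969] 0.08548886949495382
blue [0.29282785 0.17303436 0.        ] pink [ 0.72640345 -0.14816898  0.        ] tape [0.76310655 0.04914787 0.        ] drill [0.32816722 0.43194908 0.        ] [0.34949911 0.31240122 0.05      ] parcel right [0.75221533 0.26942284 0.095     ] [0.60016568 0.2645102  0.        ]
['MotionError', 'close_job', 'get_image', 'look_for', 'observe', 'pinch_z', 'tip_of']
```

Emit:
arm_command:
  deltas:
    - {"dx": -0.0392, "dy": -0.0277, "dz": 0.0033}
    - {"dx": -0.0392, "dy": -0.0277, "dz": 0.0033}
    - {"dx": -0.0392, "dy": -0.0277, "dz": 0.0033}
    - {"dx": -0.0392, "dy": -0.0277, "dz": 0.0033}
    - {"dx": -0.0392, "dy": -0.0277, "dz": 0.0033}
    - {"dx": -0.0392, "dy": -0.0277, "dz": 0.0033}
    - {"dx": -0.0392, "dy": -0.0277, "dz": 0.0033}
    - {"dx": -0.0392, "dy": -0.0277, "dz": 0.0033}
    - {"dx": -0.0392, "dy": -0.0277, "dz": 0.0033}
    - {"dx": -0.0392, "dy": -0.0277, "dz": 0.0033}
    - {"dx": -0.0392, "dy": -0.0277, "dz": 0.0033}
    - {"dx": -0.0392, "dy": -0.0277, "dz": 0.0033}

```text
invalid input
```

Emit:
arm_command:
  deltas:
    - {"rz": 0.147}
    - {"rz": 0.147}
    - {"rz": 0.147}
    - {"rz": 0.147}
    - {"rz": 0.147}
    - {"rz": 0.147}
    - {"rz": 0.147}
    - {"rz": 0.147}
    - {"rz": 0.147}

```text
invalid input
```

Emit:
arm_command:
  deltas:
    - {"rz": 0.147}
    - {"rz": 0.147}
    - {"rz": 0.147}
    - {"rz": 0.147}
    - {"rz": 0.147}
    - {"rz": 0.147}
    - {"rz": 0.147}
    - {"rz": 0.147}
    - {"rz": 0.147}
    - {}

```text
invalid input
```

Run:
```python
from h import *
o=env.observe();R=np.array(o["tool_rot"]);print(o["time_s"],o["position"],np.degrees(np.arctan2(R[1,1],R[0,1])),np.round(R[:,2],3),np.round(o["q"],1))
w=env.get_image("wrist");print(w["eye"],np.round(w["orientation"],2).tolist(),w["camera_matrix"].tolist() if hasattr(w["camera_matrix"],'tolist') else w["camera_matrix"])
for q in("lamp","lamp_foot","lamp_head"):print(q,[(at_z(w,b["location"],.024).round(3),np.round(b["location"]),b["p"]) for b in env.tip_of(q,w)][:2])
# predicted outline of back face
c=np.array([.5196,.0945]);a=np.radians(193.8);u=np.array([np.cos(a),np.sin(a)]);v=np.array([-u[1],u[0]])
img=w["color"].copy()
P=[proj(w,[*(c+sx*.095*u+sy*.023*v),.024]) for sx,sy in((-1,-1),(1,-1),(1,1),(-1,1))]
cv2.polylines(img,[np.int32(np.round(P))],True,(0,255,0),1)
cv2.imwrite("pics/w1.png",img)
```

```text
1.4 [0.13808355 0.53237781 0.20681969] 75.46041761365016 [-0.  0. -1.] [ 63.1  21.8  74.3   0.   83.9 -12.3]
[0.06211114 0.55193693 0.37391207] [[0.25, -0.92, -0.29], [0.97, 0.24, 0.08], [-0.0, -0.3, 0.95]] [[285.03440629609383, 0.0, 318.97936267290436], [0.0, 285.03440629609383, 201.44955984419124], [0.0, 0.0, 1.0]]
lamp [(array([0.28 , 0.203, 0.024]), array([129., 322.]), 0.96)]
lamp_foot [(array([0.365, 0.18 , 0.024]), array([139., 367.]), 0.72)]
lamp_head [(array([0.208, 0.192, 0.024]), array([ 99., 282.]), 0.96)]
```

View pics/w1.png

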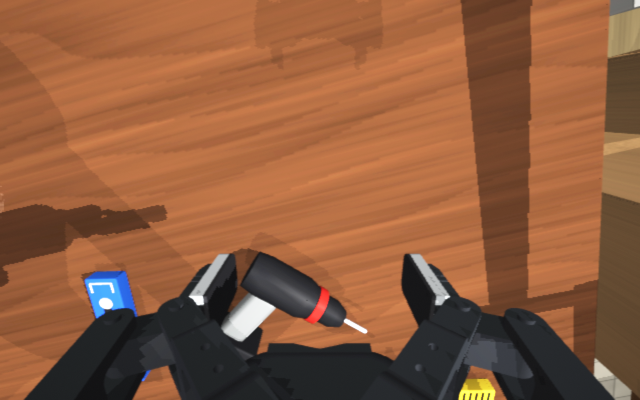

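The arm didn't move, so this view is from the start pose: drill at (300,290), blue look-alike at (110,300). "Invalid input" probably means each row needs every key.

Emit:
arm_command:
  deltas:
    - {"rx": 0, "ry": 0, "rz": 0, "dx": -0.0392, "dy": -0.0277, "dz": 0.0033, "fingers": 0.085}
    - {"rx": 0, "ry": 0, "rz": 0, "dx": -0.0392, "dy": -0.0277, "dz": 0.0033, "fingers": 0.085}
    - {"rx": 0, "ry": 0, "rz": 0, "dx": -0.0392, "dy": -0.0277, "dz": 0.0033, "fingers": 0.085}
    - {"rx": 0, "ry": 0, "rz": 0, "dx": -0.0392, "dy": -0.0277, "dz": 0.0033, "fingers": 0.085}
    - {"rx": 0, "ry": 0, "rz": 0, "dx": -0.0392, "dy": -0.0277, "dz": 0.0033, "fingers": 0.085}
    - {"rx": 0, "ry": 0, "rz": 0, "dx": -0.0392, "dy": -0.0277, "dz": 0.0033, "fingers": 0.085}
    - {"rx": 0, "ry": 0, "rz": 0, "dx": -0.0392, "dy": -0.0277, "dz": 0.0033, "fingers": 0.085}
    - {"rx": 0, "ry": 0, "rz": 0, "dx": -0.0392, "dy": -0.0277, "dz": 0.0033, "fingers": 0.085}
    - {"rx": 0, "ry": 0, "rz": 0, "dx": -0.0392, "dy": -0.0277, "dz": 0.0033, "fingers": 0.085}
    - {"rx": 0, "ry": 0, "rz": 0, "dx": -0.0392, "dy": -0.0277, "dz": 0.0033, "fingers": 0.085}
    - {"rx": 0, "ry": 0, "rz": 0, "dx": -0.0392, "dy": -0.0277, "dz": 0.0033, "fingers": 0.085}
    - {"rx": 0, "ry": 0, "rz": 0, "dx": -0.0392, "dy": -0.0277, "dz": 0.0033, "fingers": 0.085}

```text
time_s: 2.8
position: [0.511, 0.0907, 0.1672]
tool_rot: [[-0.968, 0.251, 0.0], [0.251, 0.968, 0.0], [-0.0, 0.0, -1.0]]
ft_force: [-0.3, -0.3, 0.1]
grip_width: 0.0852
gripper_force: 0.0
```

Position reached. Now I'll turn 151.6° (18 rows of 0.147 rad).

Emit:
arm_command:
  deltas:
    - {"rx": 0, "ry": 0, "rz": 0.147, "dx": 0, "dy": 0, "dz": 0, "fingers": 0.085}
    - {"rx": 0, "ry": 0, "rz": 0.147, "dx": 0, "dy": 0, "dz": 0, "fingers": 0.085}
    - {"rx": 0, "ry": 0, "rz": 0.147, "dx": 0, "dy": 0, "dz": 0, "fingers": 0.085}
    - {"rx": 0, "ry": 0, "rz": 0.147, "dx": 0, "dy": 0, "dz": 0, "fingers": 0.085}
    - {"rx": 0, "ry": 0, "rz": 0.147, "dx": 0, "dy": 0, "dz": 0, "fingers": 0.085}
    - {"rx": 0, "ry": 0, "rz": 0.147, "dx": 0, "dy": 0, "dz": 0, "fingers": 0.085}
    - {"rx": 0, "ry": 0, "rz": 0.147, "dx": 0, "dy": 0, "dz": 0, "fingers": 0.085}
    - {"rx": 0, "ry": 0, "rz": 0.147, "dx": 0, "dy": 0, "dz": 0, "fingers": 0.085}
    - {"rx": 0, "ry": 0, "rz": 0.147, "dx": 0, "dy": 0, "dz": 0, "fingers": 0.085}

```text
time_s: 3.7
position: [0.51, 0.0925, 0.1673]
tool_rot: [[0.012, 1.0, 0.0], [1.0, -0.012, -0.0], [-0.0, 0.0, -1.0]]
ft_force: [-0.1, 0.3, 0.2]
grip_width: 0.0853
gripper_force: 0.0
```

Emit:
arm_command:
  deltas:
    - {"rx": 0, "ry": 0, "rz": 0.147, "dx": 0, "dy": 0, "dz": 0, "fingers": 0.085}
    - {"rx": 0, "ry": 0, "rz": 0.147, "dx": 0, "dy": 0, "dz": 0, "fingers": 0.085}
    - {"rx": 0, "ry": 0, "rz": 0.147, "dx": 0, "dy": 0, "dz": 0, "fingers": 0.085}
    - {"rx": 0, "ry": 0, "rz": 0.147, "dx": 0, "dy": 0, "dz": 0, "fingers": 0.085}
    - {"rx": 0, "ry": 0, "rz": 0.147, "dx": 0, "dy": 0, "dz": 0, "fingers": 0.085}
    - {"rx": 0, "ry": 0, "rz": 0.147, "dx": 0, "dy": 0, "dz": 0, "fingers": 0.085}
    - {"rx": 0, "ry": 0, "rz": 0.147, "dx": 0, "dy": 0, "dz": 0, "fingers": 0.085}
    - {"rx": 0, "ry": 0, "rz": 0.147, "dx": 0, "dy": 0, "dz": 0, "fingers": 0.085}
    - {"rx": 0, "ry": 0, "rz": 0.147, "dx": 0, "dy": 0, "dz": 0, "fingers": 0.085}

```text
time_s: 4.6
position: [0.51, 0.0925, 0.1672]
tool_rot: [[0.972, 0.234, 0.0], [0.234, -0.972, -0.0], [0.0, 0.0, -1.0]]
ft_force: [0.5, -0.5, 0.2]
grip_width: 0.0851
gripper_force: 0.0
```

Run:
```python
from h import *
o=env.observe();R=np.array(o["tool_rot"]);print(o["time_s"],o["position"],np.degrees(np.arctan2(R[1,1],R[0,1])),np.round(R[:,2],3),np.round(o["q"],1))
w=env.get_image("wrist")
for q in("lamp","lamp_foot","lamp_head"):print(q,[(at_z(w,b["location"],.024).round(3),np.round(b["location"]),b["p"]) for b in env.tip_of(q,w)][:2])
c=np.array([.5196,.0945]);a=np.radians(193.8);u=np.array([np.cos(a),np.sin(a)]);v=np.array([-u[1],u[0]])
img=w["color"].copy()
P=[proj(w,[*(c+sx*.095*u+sy*.023*v),.024]) for sx,sy in((-1,-1),(1,-1),(1,1),(-1,1))]
cv2.polylines(img,[np.int32(np.round(P))],True,(0,255,0),1)
cv2.imwrite("pics/w2.png",img)
```

```text
4.6 [0.50998494 0.09248976 0.16724875] -76.49390138544035 [ 0. -0. -1.] [-2.8 20.6 83.2 -0.  76.2 73.7]
lamp [(array([0.528, 0.098, 0.024]), array([318., 166.]), 0.75), (array([ 0.715, -0.122,  0.024]), array([587.,  32.]), 0.61)]
lamp_foot [(array([0.405, 0.146, 0.024]), array([256., 254.]), 0.89), (array([0.608, 0.119, 0.024]), array([316.,  85.]), 0.85)]
lamp_head [(array([0.429, 0.072, 0.024]), array([320., 250.]), 0.85)]
```

View pics/w2.png

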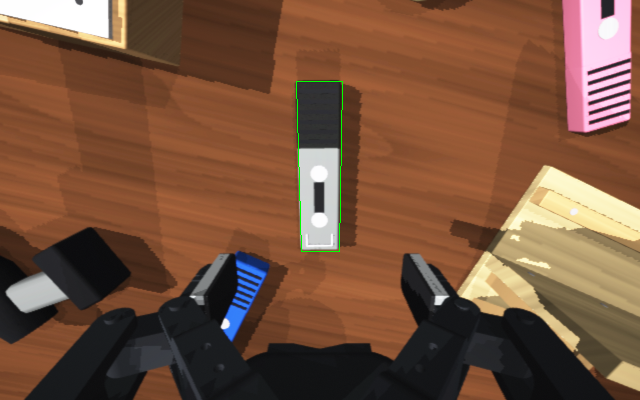

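The lamp's outline from the top-view fit, corners (297,82) to (341,251), lands right on the lamp in the wrist view. The blue look-alike at (245,280) stays clear of the fingers. Next: descend, grip and lift.

Emit:
arm_command:
  deltas:
    - {"rx": 0, "ry": 0, "rz": 0, "dx": 0, "dy": 0, "dz": 0.045, "fingers": 0.085}
    - {"rx": 0, "ry": 0, "rz": 0, "dx": 0, "dy": 0, "dz": 0.045, "fingers": 0.085}
    - {"rx": 0, "ry": 0, "rz": 0, "dx": 0, "dy": 0, "dz": 0.04, "fingers": 0.085}
    - {"rx": 0, "ry": 0, "rz": 0, "dx": 0, "dy": 0, "dz": 0.02, "fingers": 0.085}
    - {"rx": 0, "ry": 0, "rz": 0, "dx": 0, "dy": 0, "dz": 0.015, "fingers": 0.085}
    - {"rx": 0, "ry": 0, "rz": 0, "dx": 0, "dy": 0, "dz": 0, "fingers": 0.03}
    - {"rx": 0, "ry": 0, "rz": 0, "dx": 0, "dy": 0, "dz": 0, "fingers": 0.03}
    - {"rx": 0, "ry": 0, "rz": 0, "dx": 0, "dy": 0, "dz": 0, "fingers": 0.03}
    - {"rx": 0, "ry": 0, "rz": 0, "dx": 0, "dy": 0, "dz": 0, "fingers": 0.03}
    - {"rx": 0, "ry": 0, "rz": 0, "dx": 0, "dy": 0, "dz": 0, "fingers": 0.03}
    - {"rx": 0, "ry": 0, "rz": 0, "dx": 0, "dy": 0, "dz": 0, "fingers": 0.03}
  squeeze: 60

```text
time_s: 5.9
position: [0.5101, 0.0925, 0.0026]
tool_rot: [[0.971, 0.24, 0.001], [0.24, -0.971, -0.0], [0.001, 0.0, -1.0]]
ft_force: [-0.2, -0.4, 0.2]
grip_width: 0.0302
gripper_force: 0.0
```

Width 0.030 with no force means the grip missed. I'll look.

Run:
```python
from h import *
w=env.get_image("wrist");s=env.get_image("scene");t=env.get_image("top")
W=np.vstack([np.hstack([cv2.resize(w["color"],(400,250)),cv2.resize(t["color"][160:280,260:452],(400,250))]),cv2.resize(s["color"][140:240,240:500],(800,308))])
cv2.imwrite("pics/d.png",W);o=env.observe();print(o["grip_width"],o["gripper_force"],o["ft_force"])
```

```text
0.029874622018623325 0.0 [-0.49843637  0.70104262 -0.971235  ]
```

View pics/d.png

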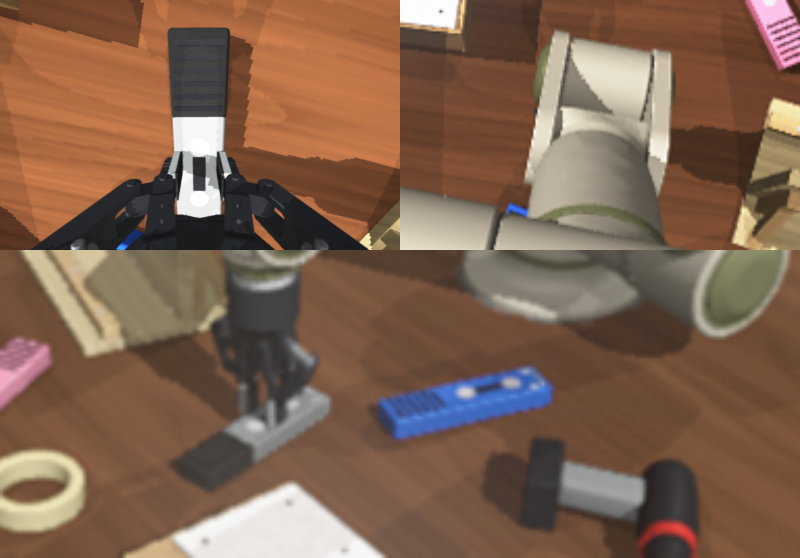

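Run:
```python
from h import *
w=env.get_image("wrist");o=env.observe();p=np.array(o["position"]);R=np.array(o["tool_rot"])
c=np.array([.5196,.0945]);a=np.radians(193.8);u=np.array([np.cos(a),np.sin(a)]);v=np.array([-u[1],u[0]])
x0,y0,f=250,190,5
img=cv2.resize(w["color"][190:310,250:400],None,fx=f,fy=f,interpolation=cv2.INTER_CUBIC)
T=lambda P:np.int32((proj(w,P)-[x0,y0]+.5)*f)
cv2.polylines(img,[np.array([T([*(c+sx*.095*u+sy*.023*v),.024]) for sx,sy in((-1,-1),(1,-1),(1,1),(-1,1))])],True,(0,255,0),1)
for k,col in((0,(0,0,255)),(-.019,(255,0,255)),(-.03,(255,255,0))):
    for s in(-1,1):
        cv2.circle(img,T(p+R@[0,s*.015,k]).tolist(),4,col,-1)
cv2.imwrite("pics/e.png",img);print(o["grip_width"],o["gripper_force"])
```

```text
0.030095001410292165 0.0
```

View pics/e.png

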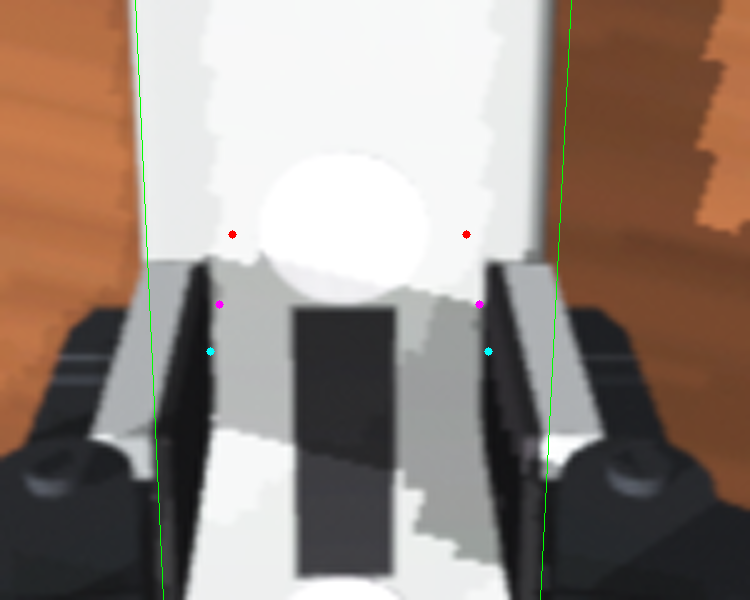

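The fingertips end above the lamp (tip edge at row 262, inner faces at columns 210 and 487). From their apparent scale, the tips sit about 25 mm further back than the stated TCP. I'll open and go down in small steps, watching the force.

Emit:
arm_command:
  deltas:
    - {"rx": 0, "ry": 0, "rz": 0, "dx": 0, "dy": 0, "dz": 0, "fingers": 0.085}
    - {"rx": 0, "ry": 0, "rz": 0, "dx": 0, "dy": 0, "dz": 0, "fingers": 0.085}
    - {"rx": 0, "ry": 0, "rz": 0, "dx": 0, "dy": 0, "dz": 0, "fingers": 0.085}
    - {"rx": 0, "ry": 0, "rz": 0, "dx": 0, "dy": 0, "dz": 0, "fingers": 0.085}
    - {"rx": 0, "ry": 0, "rz": 0, "dx": 0, "dy": 0, "dz": 0.004, "fingers": 0.085}
    - {"rx": 0, "ry": 0, "rz": 0, "dx": 0, "dy": 0, "dz": 0.004, "fingers": 0.085}
    - {"rx": 0, "ry": 0, "rz": 0, "dx": 0, "dy": 0, "dz": 0, "fingers": 0.085}

```text
time_s: 6.8
position: [0.5096, 0.0925, -0.0065]
tool_rot: [[0.971, 0.239, -0.001], [0.239, -0.971, 0.0], [-0.001, -0.0, -1.0]]
ft_force: [0.3, -0.1, -0.2]
grip_width: 0.0852
gripper_force: 0.0
```

Run:
```python
from h import *
o=env.observe();print(o["time_s"],o["position"],o["ft_force"],o["grip_width"])
w=env.get_image("wrist");p=np.array(o["position"]);R=np.array(o["tool_rot"]);print(R.T@(w["eye"]-p), (R.T@w["orientation"]).round(3).tolist())
s=env.get_image("scene");print(proj(s,p),[proj(s,p+R@[0,y,-k]).round(1).tolist() for y in(-.0425,.0425) for k in(.013,.039)])
x0,y0=np.int32(proj(s,p))-[50,60]
a=cv2.resize(s["color"][y0:y0+90,x0:x0+110],None,fx=6,fy=6,interpolation=cv2.INTER_CUBIC)
for k,col in((.0,(0,0,255)),(.013,(255,0,255)),(.039,(255,255,0))):
  for y in(-.0425,.0425):
    cv2.circle(a,np.int32((proj(s,p+R@[0,y,-k])-[x0,y0]+.5)*6).tolist(),3,col,-1)
cv2.imwrite("pics/f.png",a)
```

```text
6.8 [ 0.50956641  0.09251179 -0.00646678] [ 0.34881376 -0.08809848 -0.16760392] 0.08515503761553442
[ 0.07698143 -0.00024213 -0.16708895] [[0.0, 0.952, 0.305], [1.0, -0.0, -0.0], [0.0, 0.305, -0.952]]
[325.05999384 202.41328534] [[334.8, 204.3], [334.9, 197.8], [315.6, 194.2], [315.5, 187.8]]
```

View pics/f.png

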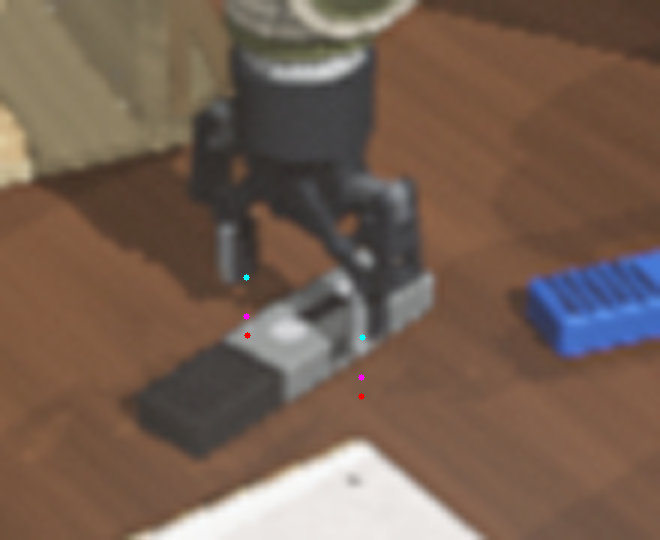

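Both cameras agree: the tips (at the cyan marks, (245,280) and (362,340)) sit about 25 mm behind the reported TCP along the tool axis. I'll treat the grasp point as 44 mm behind the TCP. So 16 mm lower, then grip.

Emit:
arm_command:
  deltas:
    - {"rx": 0, "ry": 0, "rz": 0, "dx": 0, "dy": 0, "dz": 0.008, "fingers": 0.085}
    - {"rx": 0, "ry": 0, "rz": 0, "dx": 0, "dy": 0, "dz": 0.008, "fingers": 0.085}
    - {"rx": 0, "ry": 0, "rz": 0, "dx": 0, "dy": 0, "dz": 0, "fingers": 0.03}
    - {"rx": 0, "ry": 0, "rz": 0, "dx": 0, "dy": 0, "dz": 0, "fingers": 0.03}
    - {"rx": 0, "ry": 0, "rz": 0, "dx": 0, "dy": 0, "dz": 0, "fingers": 0.03}
    - {"rx": 0, "ry": 0, "rz": 0, "dx": 0, "dy": 0, "dz": 0, "fingers": 0.03}
    - {"rx": 0, "ry": 0, "rz": 0, "dx": 0, "dy": 0, "dz": 0, "fingers": 0.03}
  squeeze: 60

```text
time_s: 7.6
position: [0.5102, 0.0925, -0.0214]
tool_rot: [[0.971, 0.239, 0.001], [0.239, -0.971, -0.0], [0.001, 0.0, -1.0]]
ft_force: [-0.7, 0.5, 2.6]
grip_width: 0.0451
gripper_force: 62.6
```

Emit:
arm_command:
  deltas:
    - {"rx": 0, "ry": 0, "rz": 0, "dx": 0, "dy": 0, "dz": -0.02, "fingers": 0.03}
    - {"rx": 0, "ry": 0, "rz": 0, "dx": 0, "dy": 0, "dz": -0.04, "fingers": 0.03}
    - {"rx": 0, "ry": 0, "rz": -0.15, "dx": 0, "dy": 0, "dz": -0.03, "fingers": 0.03}
    - {"rx": 0, "ry": 0, "rz": -0.15, "dx": 0, "dy": 0, "dz": -0.03, "fingers": 0.03}
    - {"rx": 0, "ry": 0, "rz": -0.15, "dx": 0, "dy": 0, "dz": -0.03, "fingers": 0.03}
    - {"rx": 0, "ry": 0, "rz": -0.15, "dx": 0, "dy": 0, "dz": -0.03, "fingers": 0.03}
    - {"rx": 0, "ry": 0, "rz": -0.15, "dx": 0, "dy": 0, "dz": -0.02, "fingers": 0.03}
    - {"rx": 0, "ry": 0, "rz": -0.15, "dx": 0, "dy": 0, "dz": 0, "fingers": 0.03}
    - {"rx": 0, "ry": 0, "rz": -0.15, "dx": 0, "dy": 0, "dz": 0, "fingers": 0.03}
    - {"rx": 0, "ry": 0, "rz": -0.15, "dx": 0, "dy": 0, "dz": 0, "fingers": 0.03}
    - {"rx": 0, "ry": 0, "rz": -0.15, "dx": 0, "dy": 0, "dz": 0, "fingers": 0.03}
    - {"rx": 0, "ry": 0, "rz": -0.15, "dx": 0, "dy": 0, "dz": 0, "fingers": 0.03}

```text
time_s: 8.8
position: [0.5095, 0.0925, 0.1777]
tool_rot: [[-0.176, 0.984, -0.001], [0.984, 0.176, -0.0], [0.0, -0.001, -1.0]]
ft_force: [0.8, -0.1, -2.0]
grip_width: 0.0446
gripper_force: 62.5
```

Emit:
arm_command:
  deltas:
    - {"rx": 0, "ry": 0, "rz": -0.15, "dx": 0, "dy": 0, "dz": 0, "fingers": 0.03}
    - {"rx": 0, "ry": 0, "rz": -0.15, "dx": 0, "dy": 0, "dz": 0, "fingers": 0.03}
    - {"rx": 0, "ry": 0, "rz": -0.15, "dx": 0, "dy": 0, "dz": 0, "fingers": 0.03}
    - {"rx": 0, "ry": 0, "rz": -0.15, "dx": 0, "dy": 0, "dz": 0, "fingers": 0.03}
    - {"rx": 0, "ry": 0, "rz": -0.15, "dx": 0, "dy": 0, "dz": 0, "fingers": 0.03}
    - {"rx": 0, "ry": 0, "rz": -0.15, "dx": 0, "dy": 0, "dz": 0, "fingers": 0.03}
    - {"rx": 0, "ry": 0, "rz": -0.15, "dx": 0, "dy": 0, "dz": 0, "fingers": 0.03}
    - {"rx": 0, "ry": 0, "rz": -0.15, "dx": 0, "dy": 0, "dz": 0, "fingers": 0.03}
    - {"rx": 0, "ry": 0, "rz": -0.15, "dx": 0, "dy": 0, "dz": 0, "fingers": 0.03}

```text
time_s: 9.7
position: [0.5096, 0.0925, 0.1777]
tool_rot: [[-0.999, 0.044, -0.001], [0.044, 0.999, -0.0], [0.001, -0.0, -1.0]]
ft_force: [-0.2, -0.2, -3.8]
grip_width: 0.045
gripper_force: 62.5
```

Emit:
arm_command:
  deltas:
    - {"rx": 0, "ry": -0.15, "rz": 0, "dx": -0.013, "dy": 0, "dz": 0.001, "fingers": 0.03}
    - {"rx": 0, "ry": -0.15, "rz": 0, "dx": -0.013, "dy": 0, "dz": 0.003, "fingers": 0.03}
    - {"rx": 0, "ry": -0.15, "rz": 0, "dx": -0.012, "dy": 0, "dz": 0.005, "fingers": 0.03}
    - {"rx": 0, "ry": -0.15, "rz": 0, "dx": -0.011, "dy": 0, "dz": 0.007, "fingers": 0.03}
    - {"rx": 0, "ry": -0.15, "rz": 0, "dx": -0.01, "dy": 0, "dz": 0.008, "fingers": 0.03}
    - {"rx": 0, "ry": -0.15, "rz": 0, "dx": -0.009, "dy": 0, "dz": 0.01, "fingers": 0.03}
    - {"rx": 0, "ry": -0.15, "rz": 0, "dx": -0.007, "dy": 0, "dz": 0.011, "fingers": 0.03}
    - {"rx": 0, "ry": -0.15, "rz": 0, "dx": -0.006, "dy": 0, "dz": 0.012, "fingers": 0.03}
    - {"rx": 0, "ry": -0.15, "rz": 0, "dx": -0.004, "dy": 0, "dz": 0.012, "fingers": 0.03}
    - {"rx": 0, "ry": -0.15, "rz": 0, "dx": -0.002, "dy": 0, "dz": 0.013, "fingers": 0.03}
    - {"rx": 0, "ry": -0.07, "rz": 0, "dx": 0, "dy": 0, "dz": 0.01, "fingers": 0.03}
    - {"rx": 0, "ry": 0, "rz": 0, "dx": 0, "dy": 0, "dz": 0, "fingers": 0.03}

```text
time_s: 10.9
position: [0.6045, 0.0982, 0.2011]
tool_rot: [[-0.6, 0.115, 0.792], [0.026, 0.992, -0.124], [-0.8, -0.054, -0.598]]
ft_force: [1.1, 0.0, -2.6]
grip_width: 0.0447
gripper_force: 62.6
```

Run:
```python
from h import *
o=env.observe();print(o["time_s"],o["position"],np.round(o["q"],1),o["grip_width"])
print(np.round(o["tool_rot"],3))
```

```text
10.9 [0.60446923 0.09822739 0.20108764] [  2.4  15.9 106.9 -64.1  10.  -23.3] 0.04471606086229681
[[-0.6    0.115  0.792]
 [ 0.026  0.992 -0.124]
 [-0.8   -0.054 -0.598]]
```

The q5 limit (10°) blocks tipping outward. I'll fit a quick kinematic model from the recorded states to plan a sideways tip that stays within joint ranges.

```bash
cat > kin.py <<'E'
import numpy as np
from scipy.spatial.transform import Rotation as Ro
from scipy.optimize import least_squares
lo=np.array([-178.18,-50.72,12.68,-81.47,9.98,-165.26]);hi=np.array([178.18,133.34,142.11,261.47,163.14,165.26])
E=lambda s,a:Ro.from_euler(s,a,degrees=True)
def fk(q,g):
    h,a1,d,L2,e,L3,Lt=g
    R1=E('z',q[0]);R2=R1*E('y',q[1]);R3=R2*E('y',q[2]);R5=R3*E('z',q[3])*E('y',q[4]);R=R5*E('z',q[5]+90)
    return R1.apply([a1,d,h])+R2.apply([0,0,L2])+R3.apply([e,0,L3])+R.apply([0,0,Lt]),R
Q=[[63.123,21.807,74.336,0,83.858,-12.336],[-2.8,20.6,83.2,0,76.2,73.7],[2.4,15.9,106.9,-64.1,10,-23.3]]
P=[[.13808,.53238,.20682],[.50998,.09249,.16725],[.60447,.09823,.20109]]
g0=np.array([.3,0.,.1175,.4,0.,.4,.3])
f=lambda g:np.concatenate([(np.array([fk(q,g)[0]-p for q,p in zip(Q,P)])/.001).ravel(),(g-g0)/[.15,.03,.1,.15,.03,.15,.1]])
G=least_squares(f,g0).x
def ik(p,R,q0,trials=12):
    best=None;rng=np.random.default_rng(0)
    for k in range(trials):
        s=np.clip(np.array(q0)+(rng.normal(0,25,6) if k else 0),lo+1,hi-1)
        r=least_squares(lambda q:np.concatenate([(fk(q,G)[0]-p)/.001,(fk(q,G)[1].inv()*R).as_rotvec()/.01,(q-q0)*.001]),s,bounds=(lo,hi))
        if best is None or r.cost<best.cost:best=r
    return best.x,best.cost
E
python3 - <<'E'
from kin import *
print(G.round(4),(f(G)[:9]).round(1));print(fk(Q[2],G)[1].as_matrix().round(3))
# standing, tool heading s, lamp up; TCP = Gp + .042 s
Gp0=np.array([.5,.08,.125])
for x,y in((.5,.08),(.58,.05),(.45,.05)):
  for sg in(-70,-90,-110,-125,-140,):
    a=np.radians(sg);z=np.array([np.cos(a),np.sin(a),0]);X=np.array([0,0,-1.]);R=Ro.from_matrix(np.c_[X,np.cross(z,X),z])
    q,c=ik(np.array([x,y,.125])+.042*z,R,[5,20,100,-70,100,0],6)
    print(x,y,sg,q.round(0),round(c,2))
E
```

```text
[ 0.1039 -0.0086  0.1172  0.5573  0.0961  0.3508  0.2814] [ 0.1 -0.5  0.1  0.3 -0.1 -0.   0.1  0.4 -0. ]
[[-0.599  0.114  0.793]
 [ 0.026  0.992 -0.123]
 [-0.8   -0.053 -0.597]]
0.5 0.08 -70 [ 23.  47.  97. -81.  92.  54.] 59.95
0.5 0.08 -90 [ 21.  51.  88. -74. 104.  51.] 0.0
0.5 0.08 -110 [ 17.  54.  77. -63. 117.  48.] 0.0
0.5 0.08 -125 [ 14.  57.  69. -56. 127.  48.] 0.0
0.5 0.08 -140 [ 10.  59.  64. -48. 137.  51.] 0.0
0.58 0.05 -70 [ 17.  48.  86. -81.  88.  44.] 175.17
0.58 0.05 -90 [ 16.  54.  78. -79. 102.  43.] 0.0
0.58 0.05 -110 [ 13.  58.  65. -70. 117.  38.] 0.0
0.58 0.05 -125 [ 10.  61.  56. -65. 129.  36.] 0.0
0.58 0.05 -140 [  6.  64.  48. -60. 140.  36.] 0.0
0.45 0.05 -70 [ 22.  45. 106. -81.  91.  61.] 74.69
0.45 0.05 -90 [ 20.  49.  98. -73. 101.  58.] 0.0
0.45 0.05 -110 [ 16.  51.  87. -61. 113.  54.] 0.0
0.45 0.05 -125 [ 12.  53.  80. -53. 122.  55.] 0.0
0.45 0.05 -140 [  8.  55.  75. -45. 130.  57.] 0.0
```

```bash
cat > plan.py <<'E'
from kin import *
from rig import env
from scipy.spatial.transform import Slerp
import json
def frame(X,Z):
    X=np.array(X,float);Z=np.array(Z,float);Z/=np.linalg.norm(Z);Y=np.cross(Z,X);Y/=np.linalg.norm(Y);return Ro.from_matrix(np.c_[np.cross(Y,Z),Y,Z])
def plan(wps,fing,n=None,start=None):
    """wps: [(TCP pos, Rotation, nrows or None)]; prints rows [rx,ry,rz,dx,dy,dz]"""
    o=env.observe();p,R,q=start or (np.array(o["position"]),Ro.from_matrix(o["tool_rot"]),np.array(o["q"]))
    for P,T,n in wps:
        P=np.array(P,float);ang=(R.inv()*T).magnitude();n=n or int(np.ceil(max(ang/.142,np.linalg.norm(P-p)/.045)))
        sl=Slerp([0,1],Ro.concatenate([R,T]));rows=[];mx=0;cm=0;qm=[]
        for i in range(n):
            A,B=sl(i/n),sl((i+1)/n);rows.append(np.r_[(A.inv()*B).as_rotvec(),A.inv().apply((P-p)/n)].round(4))
            qn,c=ik(p+(P-p)*(i+1)/n,B,q,1);mx=np.maximum(mx,abs(qn-q));cm=max(cm,c);q=qn
            qm.append(q)
        print("leg",n,"maxstep",mx.round(1),"cost",round(cm,2),"end q",q.round(0),"min",np.min(qm,0).round(0),"max",np.max(qm,0).round(0))
        for r in rows:print(r.tolist())
        p,R=P,T
    return p,R,q
def zdir(a):a=np.radians(a);return np.array([np.cos(a),np.sin(a),0])
E
python3 - <<'E'
from plan import *
z=zdir(-95);plan([(np.array([.47,-.03,.13])+.042*z,frame([0,0,-1],z),None)],.03)
z=zdir(-110);plan([(np.array([.47,-.03,.13])+.042*z,frame([0,0,-1],z),None)],.03)
E
```

```text
leg 12 maxstep [ 3.1  3.4  2.2 17.4  9.6 21.8] cost 99.96 end q [ 10.  48.  98. -77.  98.  57.] min [  5.  17.  98. -81.  19.  -2.] max [ 16.  48. 108. -77.  98.  57.]
[0.1223, -0.0389, 0.0445, 0.0113, -0.0151, -0.0038]
[0.1223, -0.0389, 0.0445, 0.0105, -0.0159, -0.0023]
[0.1223, -0.0389, 0.0445, 0.0097, -0.0166, -0.0007]
[0.1223, -0.0389, 0.0445, 0.0089, -0.017, 0.001]
[0.1223, -0.0389, 0.0445, 0.0082, -0.0171, 0.0027]
[0.1223, -0.0389, 0.0445, 0.0076, -0.017, 0.0045]
[0.1223, -0.0389, 0.0445, 0.0071, -0.0167, 0.0063]
[0.1223, -0.0389, 0.0445, 0.0066, -0.0161, 0.008]
[0.1223, -0.0389, 0.0445, 0.0063, -0.0153, 0.0097]
[0.1223, -0.0389, 0.0445, 0.006, -0.0143, 0.0113]
[0.1223, -0.0389, 0.0445, 0.0059, -0.0131, 0.0127]
[0.1223, -0.0389, 0.0445, 0.0058, -0.0118, 0.014]
leg 14 maxstep [ 3.4  3.2  2.2 17.4  9.8 21.9] cost 34.23 end q [  8.  50.  89. -68. 108.  53.] min [  6.  17.  89. -81.  19.  -1.] max [ 18.  50. 108. -68. 108.  53.]
[0.1226, -0.0291, 0.0437, 0.0101, -0.0128, -0.0039]
[0.1226, -0.0291, 0.0437, 0.0095, -0.0137, -0.0025]
[0.1226, -0.0291, 0.0437, 0.0088, -0.0143, -0.0011]
[0.1226, -0.0291, 0.0437, 0.0081, -0.0147, 0.0004]
[0.1226, -0.0291, 0.0437, 0.0075, -0.0149, 0.002]
[0.1226, -0.0291, 0.0437, 0.007, -0.0149, 0.0036]
[0.1226, -0.0291, 0.0437, 0.0064, -0.0146, 0.0052]
[0.1226, -0.0291, 0.0437, 0.006, -0.0141, 0.0068]
[0.1226, -0.0291, 0.0437, 0.0056, -0.0135, 0.0084]
[0.1226, -0.0291, 0.0437, 0.0053, -0.0126, 0.0098]
[0.1226, -0.0291, 0.0437, 0.0051, -0.0115, 0.0111]
[0.1226, -0.0291, 0.0437, 0.0049, -0.0103, 0.0123]
[0.1226, -0.0291, 0.0437, 0.0049, -0.0089, 0.0134]
[0.1226, -0.0291, 0.0437, 0.0049, -0.0075, 0.0142]
```

Run:
```python
from plan import *
s=zdir(-110);Z=np.array([0,0,1.])
def F(t):t=np.radians(t);return frame(-(np.cos(t)*s+np.sin(t)*Z),np.sin(t)*s-np.cos(t)*Z)
plan([([.52,.02,.19],F(35),None),(np.array([.47,-.03,.13])+.042*s,F(90),None)],.03)
```

```text
leg 13 maxstep [2.9 1.3 3.1 3.1 8.2 8.7] cost 0.0 end q [  5.  30.  73. -31.  94.  28.] min [  5.  16.  73. -65.  18. -15.] max [ 13.  30. 105. -31.  94.  28.]
[0.0949, 0.0211, 0.1022, 0.0044, -0.0067, -0.0039]
[0.0949, 0.0211, 0.1022, 0.0038, -0.0074, -0.0031]
[0.0949, 0.0211, 0.1022, 0.003, -0.008, -0.0023]
[0.0949, 0.0211, 0.1022, 0.0022, -0.0085, -0.0015]
[0.0949, 0.0211, 0.1022, 0.0014, -0.0088, -0.0006]
[0.0949, 0.0211, 0.1022, 0.0005, -0.0089, 0.0002]
[0.0949, 0.0211, 0.1022, -0.0004, -0.0088, 0.0011]
[0.0949, 0.0211, 0.1022, -0.0014, -0.0086, 0.0019]
[0.0949, 0.0211, 0.1022, -0.0023, -0.0082, 0.0026]
[0.0949, 0.0211, 0.1022, -0.0031, -0.0076, 0.0033]
[0.0949, 0.0211, 0.1022, -0.004, -0.0069, 0.004]
[0.0949, 0.0211, 0.1022, -0.0047, -0.0061, 0.0045]
[0.0949, 0.0211, 0.1022, -0.0054, -0.0051, 0.0049]
leg 7 maxstep [1.5 3.8 2.7 6.3 2.9 4.5] cost 0.0 end q [  8.  50.  89. -68. 108.  53.] min [  7.  32.  74. -68.  95.  31.] max [  9.  50.  89. -38. 108.  53.]
[0.0, -0.1371, -0.0, -0.0075, -0.0043, 0.0157]
[-0.0, -0.1371, 0.0, -0.0053, -0.0043, 0.0166]
[0.0, -0.1371, 0.0, -0.003, -0.0043, 0.0172]
[-0.0, -0.1371, -0.0, -0.0006, -0.0043, 0.0174]
[-0.0, -0.1371, 0.0, 0.0018, -0.0043, 0.0173]
[-0.0, -0.1371, -0.0, 0.0041, -0.0043, 0.0169]
[0.0, -0.1371, 0.0, 0.0064, -0.0043, 0.0162]
```

The path is feasible. First leg:

Emit:
arm_command:
  deltas:
    - {"rx": 0.095, "ry": 0.021, "rz": 0.102, "dx": 0.004, "dy": -0.007, "dz": -0.004, "fingers": 0.03}
    - {"rx": 0.095, "ry": 0.021, "rz": 0.102, "dx": 0.004, "dy": -0.007, "dz": -0.003, "fingers": 0.03}
    - {"rx": 0.095, "ry": 0.021, "rz": 0.102, "dx": 0.003, "dy": -0.008, "dz": -0.002, "fingers": 0.03}
    - {"rx": 0.095, "ry": 0.021, "rz": 0.102, "dx": 0.002, "dy": -0.008, "dz": -0.001, "fingers": 0.03}
    - {"rx": 0.095, "ry": 0.021, "rz": 0.102, "dx": 0.001, "dy": -0.009, "dz": -0.001, "fingers": 0.03}
    - {"rx": 0.095, "ry": 0.021, "rz": 0.102, "dx": 0, "dy": -0.009, "dz": 0, "fingers": 0.03}
    - {"rx": 0.095, "ry": 0.021, "rz": 0.102, "dx": 0, "dy": -0.009, "dz": 0.001, "fingers": 0.03}
    - {"rx": 0.095, "ry": 0.021, "rz": 0.102, "dx": -0.001, "dy": -0.009, "dz": 0.002, "fingers": 0.03}
    - {"rx": 0.095, "ry": 0.021, "rz": 0.102, "dx": -0.002, "dy": -0.008, "dz": 0.003, "fingers": 0.03}
    - {"rx": 0.095, "ry": 0.021, "rz": 0.102, "dx": -0.003, "dy": -0.008, "dz": 0.003, "fingers": 0.03}
    - {"rx": 0.095, "ry": 0.021, "rz": 0.102, "dx": -0.004, "dy": -0.007, "dz": 0.004, "fingers": 0.03}
    - {"rx": 0.095, "ry": 0.021, "rz": 0.102, "dx": -0.005, "dy": -0.006, "dz": 0.004, "fingers": 0.03}

```text
time_s: 12.1
position: [0.5261, 0.0279, 0.1907]
tool_rot: [[0.176, 0.978, -0.115], [0.791, -0.21, -0.575], [-0.586, 0.01, -0.81]]
ft_force: [0.8, -0.8, -3.4]
grip_width: 0.0447
gripper_force: 62.6
```

Run:
```python
from plan import *
s=zdir(-110);Z=np.array([0,0,1.])
def F(t):t=np.radians(t);return frame(-(np.cos(t)*s+np.sin(t)*Z),np.sin(t)*s-np.cos(t)*Z)
o=env.observe();print(o["time_s"],o["position"],o["q"])
plan([(np.array([.47,-.03,.13])+.042*s,F(90),None)],.03)
```

```text
12.1 [0.52607729 0.02789079 0.19073867] [  7.29387279  28.99164374  74.26087599 -33.73901409  89.80151241
  23.70887443]
leg 7 maxstep [1.3 3.9 2.3 6.1 3.4 4.7] cost 0.0 end q [  8.  50.  89. -68. 108.  53.] min [  8.  31.  76. -68.  92.  28.] max [ 10.  50.  89. -40. 108.  53.]
[0.0188, -0.1348, 0.0079, -0.0077, -0.007, 0.0162]
[0.0188, -0.1348, 0.0079, -0.0055, -0.0066, 0.0172]
[0.0188, -0.1348, 0.0079, -0.0032, -0.0063, 0.0179]
[0.0188, -0.1348, 0.0079, -0.0008, -0.0059, 0.0183]
[0.0188, -0.1348, 0.0079, 0.0017, -0.0056, 0.0183]
[0.0188, -0.1348, 0.0079, 0.0041, -0.0053, 0.0181]
[0.0188, -0.1348, 0.0079, 0.0064, -0.005, 0.0174]
```

Emit:
arm_command:
  deltas:
    - {"rx": 0.019, "ry": -0.135, "rz": 0.008, "dx": -0.008, "dy": -0.007, "dz": 0.016, "fingers": 0.03}
    - {"rx": 0.019, "ry": -0.135, "rz": 0.008, "dx": -0.006, "dy": -0.007, "dz": 0.017, "fingers": 0.03}
    - {"rx": 0.019, "ry": -0.135, "rz": 0.008, "dx": -0.003, "dy": -0.006, "dz": 0.018, "fingers": 0.03}
    - {"rx": 0.019, "ry": -0.135, "rz": 0.008, "dx": -0.001, "dy": -0.006, "dz": 0.018, "fingers": 0.03}
    - {"rx": 0.019, "ry": -0.135, "rz": 0.008, "dx": 0.002, "dy": -0.006, "dz": 0.018, "fingers": 0.03}
    - {"rx": 0.019, "ry": -0.135, "rz": 0.008, "dx": 0.004, "dy": -0.005, "dz": 0.018, "fingers": 0.03}
    - {"rx": 0.019, "ry": -0.135, "rz": 0.008, "dx": 0.006, "dy": -0.005, "dz": 0.017, "fingers": 0.03}
    - {"rx": 0, "ry": 0, "rz": 0, "dx": 0, "dy": 0, "dz": 0, "fingers": 0.03}

```text
time_s: 12.9
position: [0.4542, -0.072, 0.1288]
tool_rot: [[-0.01, 0.937, -0.349], [-0.006, -0.349, -0.937], [-1.0, -0.008, 0.009]]
ft_force: [0.7, 0.2, -2.1]
grip_width: 0.045
gripper_force: 62.8
```

Run:
```python
from plan import *
from h import *
o=env.observe();p=np.array(o["position"]);R=np.array(o["tool_rot"]);print(o["time_s"],p,R.round(3).tolist(),o["ft_force"])
s=env.get_image("scene");t=env.get_image("top")
# predicted lamp corners: lamp x=-toolx, z=-toolz, y=tooly ; G=TCP-.042z is lamp (.010,0,.021)
G=p-.042*R[:,2];u,v,n=-R[:,0],R[:,1],-R[:,2];print("bottom z",[ (G+u*(-.105)+n*(k-.021))[2].round(4) for k in(0,.024)])
for im,nm in((s,"s"),(t,"t")):
  img=im["color"].copy();f=3
  c=np.int32(proj(im,G));x0,y0=np.clip(c-[65,55],0,[640-130,400-110])
  a=cv2.resize(img[y0:y0+110,x0:x0+130],None,fx=f,fy=f,interpolation=cv2.INTER_CUBIC)
  C={(i,j,k):np.int32((proj(im,G+u*(i-.010)+v*j+n*(k-.021))-[x0,y0]+.5)*f) for i in(-.095,.095) for j in(-.023,.023) for k in(0,.024)}
  for A in C:
    for B in C:
      if sum(x!=y for x,y in zip(A,B))==1:cv2.line(a,C[A].tolist(),C[B].tolist(),(0,255,0),1)
  cv2.imwrite(nm+".png",a)
cv2.imwrite("pics/g.png",np.hstack([cv2.imread("s.png"),cv2.imread("t.png")]))
for q in("lamp_foot","lamp_head"):print(q,[np.round(b["location"]).tolist()+[round(b["p"],2)] for b in env.tip_of(q,s)][:4])
```

```text
12.9 [ 0.45424521 -0.07202832  0.12884629] [[-0.01, 0.937, -0.349], [-0.006, -0.349, -0.937], [-1.0, -0.008, 0.009]] [ 0.74622093  0.20839655 -2.14323057]
bottom z [np.float64(0.0237), np.float64(0.0235)]
lamp_foot [[366.0, 197.0, 0.78], [250.0, 174.0, 0.74], [451.0, 341.0, 0.69], [315.0, 172.0, 0.65]]
lamp_head [[314.0, 126.0, 0.74], [416.0, 182.0, 0.69], [218.0, 195.0, 0.58]]
```

View pics/g.png

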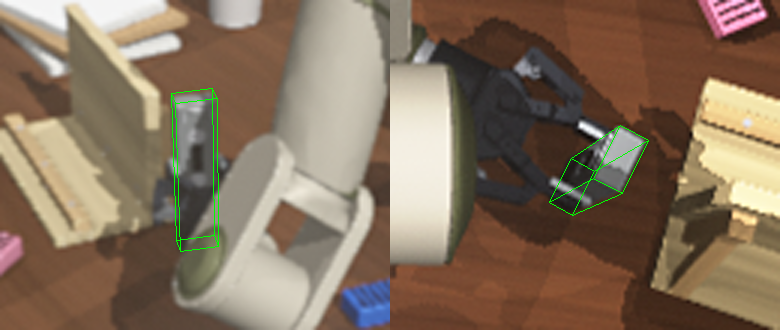

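The lamp hangs upright where the model predicts (scene crop, (172,90) to (218,250)). I'll lower it to the bench gently.

Emit:
arm_command:
  deltas:
    - {"rx": 0, "ry": 0, "rz": 0, "dx": 0.01, "dy": 0, "dz": 0, "fingers": 0.03}
    - {"rx": 0, "ry": 0, "rz": 0, "dx": 0.008, "dy": 0, "dz": 0, "fingers": 0.03}
    - {"rx": 0, "ry": 0, "rz": 0, "dx": 0.003, "dy": 0, "dz": 0, "fingers": 0.03}
    - {"rx": 0, "ry": 0, "rz": 0, "dx": 0.001, "dy": 0, "dz": 0, "fingers": 0.03}
    - {"rx": 0, "ry": 0, "rz": 0, "dx": 0, "dy": 0, "dz": 0, "fingers": 0.03}

```text
time_s: 13.6
position: [0.4568, -0.0715, 0.1114]
tool_rot: [[0.006, 0.939, -0.343], [-0.011, -0.343, -0.939], [-1.0, 0.009, 0.009]]
ft_force: [0.3, 0.3, -2.9]
grip_width: 0.0447
gripper_force: 62.8
```

Emit:
arm_command:
  deltas:
    - {"rx": 0, "ry": 0, "rz": 0, "dx": 0.003, "dy": 0, "dz": 0, "fingers": 0.03}
    - {"rx": 0, "ry": 0, "rz": 0, "dx": 0.001, "dy": 0, "dz": 0, "fingers": 0.03}
    - {"rx": 0, "ry": 0, "rz": 0, "dx": 0, "dy": 0, "dz": 0, "fingers": 0.03}

```text
time_s: 13.9
position: [0.4568, -0.0716, 0.1075]
tool_rot: [[0.006, 0.939, -0.343], [-0.012, -0.343, -0.939], [-1.0, 0.01, 0.009]]
ft_force: [0.1, 0.0, -2.4]
grip_width: 0.0445
gripper_force: 62.9
```

Run:
```python
from plan import *
o=env.observe();print(o["q"].round(1) if hasattr(o["q"],'round') else o["q"],o["ft_force"],o["position"],np.round(o["joint_efforts"],1))
```

```text
[  7.7  54.3  87.1 -68.  107.3  55.2] [ 0.09725293  0.01228237 -2.38534789] [ 0.45684039 -0.07159643  0.10747696] [  0.  -56.7  -8.2  -2.    2.9   0. ]
```

Emit:
arm_command:
  deltas:
    - {"rx": 0, "ry": 0, "rz": 0, "dx": 0.0015, "dy": 0, "dz": 0, "fingers": 0.03}
    - {"rx": 0, "ry": 0, "rz": 0, "dx": 0.001, "dy": 0, "dz": 0, "fingers": 0.03}
    - {"rx": 0, "ry": 0, "rz": 0, "dx": 0, "dy": 0, "dz": 0, "fingers": 0.03}

```text
time_s: 14.2
position: [0.4568, -0.0715, 0.1075]
tool_rot: [[0.007, 0.939, -0.343], [-0.017, -0.343, -0.939], [-1.0, 0.012, 0.013]]
ft_force: [-0.5, 1.9, 12.6]
grip_width: 0.0445
gripper_force: 63.0
```

It's standing on the bench (12.6 N contact). Relax 1 mm, open, and slide straight up along the lamp, clear of the parcel.

Emit:
arm_command:
  deltas:
    - {"rx": 0, "ry": 0, "rz": 0, "dx": -0.001, "dy": 0, "dz": 0, "fingers": 0.03}
    - {"rx": 0, "ry": 0, "rz": 0, "dx": 0, "dy": 0, "dz": 0, "fingers": 0.052}
    - {"rx": 0, "ry": 0, "rz": 0, "dx": 0, "dy": 0, "dz": 0, "fingers": 0.06}
    - {"rx": 0, "ry": 0, "rz": 0, "dx": 0, "dy": 0, "dz": 0, "fingers": 0.085}
    - {"rx": 0, "ry": 0, "rz": 0, "dx": 0, "dy": 0, "dz": 0, "fingers": 0.085}
    - {"rx": 0, "ry": 0, "rz": 0, "dx": 0, "dy": 0, "dz": 0, "fingers": 0.085}
    - {"rx": 0, "ry": 0, "rz": 0, "dx": 0, "dy": 0, "dz": -0.005, "fingers": 0.085}
    - {"rx": 0, "ry": 0, "rz": 0, "dx": -0.02, "dy": 0, "dz": 0, "fingers": 0.085}
    - {"rx": 0, "ry": 0, "rz": 0, "dx": -0.035, "dy": 0, "dz": 0, "fingers": 0.085}
    - {"rx": 0, "ry": 0, "rz": 0, "dx": -0.035, "dy": 0, "dz": 0, "fingers": 0.085}
    - {"rx": 0, "ry": 0, "rz": 0, "dx": -0.035, "dy": 0, "dz": 0, "fingers": 0.085}
    - {"rx": 0, "ry": 0, "rz": 0, "dx": -0.035, "dy": 0, "dz": 0, "fingers": 0.085}

```text
time_s: 15.4
position: [0.4574, -0.0648, 0.2674]
tool_rot: [[0.006, 0.939, -0.343], [-0.011, -0.343, -0.939], [-1.0, 0.01, 0.009]]
ft_force: [0.2, -0.4, -0.2]
grip_width: 0.0851
gripper_force: 0.0
```

Run:
```python
from plan import *
from h import *
o=env.observe();print(o["time_s"],o["position"],o["ft_force"],np.round(o["q"]))
s=env.get_image("scene");t=env.get_image("top")
for im in(s,t):
  for q in("lamp","lamp_foot","lamp_head"):
    f=env.look_for if q=="lamp" else env.tip_of
    print(q,[np.round(b.get("box",b.get("location"))).tolist()+[round(b["p"],2)] for b in f(q,im)][:5])
ax=np.array([.4674,-.0424,0]);n=-zdir(-110);v=zdir(-20)
print("pred head",[proj(im,ax+n*.012+[0,0,.19]).round(1) for im in(s,t)],"foot",[proj(im,ax-n*.012).round(1) for im in(s,t)])
d=zdir(-20)
plan([([.4674,-.0424,.36],frame(n,[0,0,-1]),None),([.4674,-.0424,.24],frame(n,[0,0,-1]),None),([.4674,-.0424,.128],frame(n,[0,0,-1]),None)],.085)
```

```text
15.4 [ 0.45743442 -0.06478596  0.26738135] [ 0.21731038 -0.44719131 -0.20969678] [  8.  40.  84. -74. 114.  37.]
lamp [[214.0, 170.0, 258.0, 204.0, 0.88], [406.0, 279.0, 464.0, 344.0, 0.84], [304.0, 133.0, 322.0, 184.0, 0.68], [365.0, 180.0, 421.0, 204.0, 0.63], [280.0, 218.0, 386.0, 313.0, 0.48]]
lamp_foot [[249.0, 176.0, 0.77], [312.0, 175.0, 0.75], [455.0, 342.0, 0.75], [364.0, 198.0, 0.64]]
lamp_head [[418.0, 182.0, 0.96], [217.0, 198.0, 0.89], [315.0, 132.0, 0.82], [412.0, 279.0, 0.69]]
lamp [[413.0, 131.0, 458.0, 194.0, 0.95], [382.0, 224.0, 413.0, 254.0, 0.69], [134.0, 157.0, 202.0, 200.0, 0.6]]
lamp_foot [[143.0, 167.0, 0.85], [447.0, 190.0, 0.7], [394.0, 245.0, 0.53]]
lamp_head [[193.0, 187.0, 0.94], [404.0, 230.0, 0.87], [421.0, 131.0, 0.6]]
pred head [array([313.6, 131.5]), array([403.3, 232.2])] foot [array([312.9, 176.7]), array([395.7, 244.7])]
leg 12 maxstep [4.3 4.4 2.3 7.7 2.7 3.4] cost 0.0 end q [-20.  10.  66.  -0. 104.   0.] min [-20.  10.  66. -69. 102.   0.] max [  8.  35.  83.  -0. 111.  34.]
[0.0004, 0.1317, -0.0006, -0.0079, 0.0002, -0.002]
[0.0004, 0.1317, -
[... 364 characters left out ...]
006, -0.0022, 0.0001, -0.0079]
[0.0004, 0.1317, -0.0006, -0.0012, 0.0001, -0.0081]
[0.0004, 0.1317, -0.0006, -0.0001, 0.0001, -0.0082]
[0.0004, 0.1317, -0.0006, 0.001, 0.0001, -0.0081]
leg 3 maxstep [0.  1.2 5.9 0.  6.2 0. ] cost 0.0 end q [-20.  13.  82.  -0.  85.   0.] min [-20.  11.  72.  -0.  85.   0.] max [-20.  13.  82.  -0.  97.   0.]
[0.0, 0.0, 0.0, 0.0, 0.0, 0.04]
[0.0, 0.0, 0.0, 0.0, 0.0, 0.04]
[0.0, 0.0, 0.0, 0.0, 0.0, 0.04]
leg 3 maxstep [0.  2.3 4.3 0.  5.9 0. ] cost 0.0 end q [-20.  18.  94.  -0.  67.   0.] min [-20.  14.  87.  -0.  67.   0.] max [-20.  18.  94.  -0.  79.   0.]
[0.0, 0.0, 0.0, 0.0, 0.0, 0.0373]
[0.0, 0.0, 0.0, 0.0, 0.0, 0.0373]
[0.0, 0.0, 0.0, 0.0, 0.0, 0.0373]
```

The lamp stands by itself as predicted: head at (315,132) in the scene view and (404,230) in the top view. Swing the tool to point down above it.

Emit:
arm_command:
  deltas:
    - {"rx": 0, "ry": 0.132, "rz": 0, "dx": -0.008, "dy": 0, "dz": -0.002, "fingers": 0.085}
    - {"rx": 0, "ry": 0.132, "rz": 0, "dx": -0.008, "dy": 0, "dz": -0.003, "fingers": 0.085}
    - {"rx": 0, "ry": 0.132, "rz": 0, "dx": -0.007, "dy": 0, "dz": -0.004, "fingers": 0.085}
    - {"rx": 0, "ry": 0.132, "rz": 0, "dx": -0.007, "dy": 0, "dz": -0.005, "fingers": 0.085}
    - {"rx": 0, "ry": 0.132, "rz": 0, "dx": -0.006, "dy": 0, "dz": -0.006, "fingers": 0.085}
    - {"rx": 0, "ry": 0.132, "rz": 0, "dx": -0.005, "dy": 0, "dz": -0.006, "fingers": 0.085}
    - {"rx": 0, "ry": 0.132, "rz": 0, "dx": -0.004, "dy": 0, "dz": -0.007, "fingers": 0.085}
    - {"rx": 0, "ry": 0.132, "rz": 0, "dx": -0.003, "dy": 0, "dz": -0.008, "fingers": 0.085}
    - {"rx": 0, "ry": 0.132, "rz": 0, "dx": -0.002, "dy": 0, "dz": -0.008, "fingers": 0.085}
    - {"rx": 0, "ry": 0.132, "rz": 0, "dx": -0.001, "dy": 0, "dz": -0.008, "fingers": 0.085}
    - {"rx": 0, "ry": 0.132, "rz": 0, "dx": 0, "dy": 0, "dz": -0.008, "fingers": 0.085}
    - {"rx": 0, "ry": 0.132, "rz": 0, "dx": 0.001, "dy": 0, "dz": -0.008, "fingers": 0.085}

```text
time_s: 17.0
position: [0.4656, -0.0409, 0.3615]
tool_rot: [[0.342, 0.939, 0.012], [0.939, -0.342, 0.006], [0.01, 0.01, -1.0]]
ft_force: [0.6, -0.3, -0.3]
grip_width: 0.0849
gripper_force: 0.0
```

Run:
```python
from plan import *
from h import *
o=env.observe();print(o["time_s"],o["position"],o["ft_force"],np.round(o["q"]))
w=env.get_image("wrist")
ax=np.array([.4674,-.0424,0]);n=-zdir(-110);v=zdir(-20)
print("lamp_head",[np.round(b["location"]).tolist()+[round(b["p"],2)] for b in env.tip_of("lamp_head",w)][:3],proj(w,ax+n*.012+[0,0,.19]))
P=[proj(w,ax+n*i+v*j+[0,0,.19]) for i,j in((-.012,-.023),(.012,-.023),(.012,.023),(-.012,.023))]
img=w["color"].copy();cv2.polylines(img,[np.int32(np.round(P))],True,(0,255,0),1);cv2.imwrite("pics/i.png",img)
plan([([.4674,-.0424,.24],frame(n,[0,0,-1]),4)],.085)
```

```text
17.0 [ 0.46560102 -0.04088186  0.36150753] [ 0.58741691 -0.27983658 -0.29493082] [-20.   9.  67.   1. 103.   0.]
lamp_head [[322.0, 173.0, 0.88], [511.0, 120.0, 0.64], [117.0, 81.0, 0.62]] [320.29283084 169.75929363]
leg 4 maxstep [0.1 1.1 4.1 0.1 4.6 0. ] cost 0.0 end q [-20.  13.  82.  -0.  85.   0.] min [-20.  10.  71.  -0.  85.   0.] max [-20.  13.  82.   0.  99.   0.]
[0.0026, -0.0016, -0.0012, 0.0001, 0.0001, 0.0304]
[0.0026, -0.0016, -0.0012, 0.0002, 0.0002, 0.0304]
[0.0026, -0.0016, -0.0012, 0.0002, 0.0003, 0.0304]
[0.0026, -0.0016, -0.0012, 0.0003, 0.0004, 0.0304]
```

View pics/i.png

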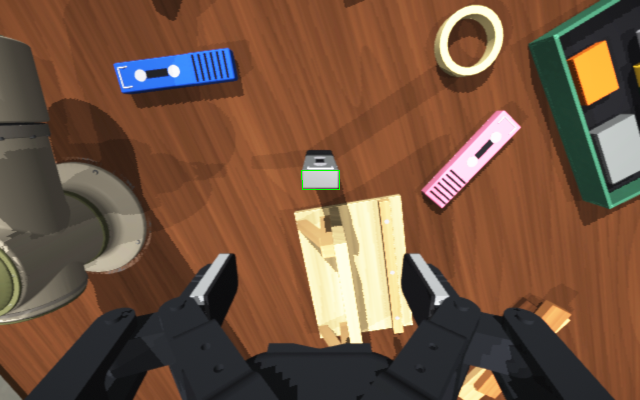

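The head end sits exactly in the predicted outline, (302,168) to (340,189). Descend and grip the head end.

Emit:
arm_command:
  deltas:
    - {"rx": 0.003, "ry": -0.002, "rz": -0.001, "dx": 0, "dy": 0, "dz": 0.03, "fingers": 0.085}
    - {"rx": 0.003, "ry": -0.002, "rz": -0.001, "dx": 0, "dy": 0, "dz": 0.03, "fingers": 0.085}
    - {"rx": 0.003, "ry": -0.002, "rz": -0.001, "dx": 0, "dy": 0, "dz": 0.03, "fingers": 0.085}
    - {"rx": 0.003, "ry": -0.002, "rz": -0.001, "dx": 0, "dy": 0, "dz": 0.03, "fingers": 0.085}
    - {"rx": 0, "ry": 0, "rz": 0, "dx": 0, "dy": 0, "dz": 0, "fingers": 0.085}

```text
time_s: 17.6
position: [0.4642, -0.0401, 0.2373]
tool_rot: [[0.338, 0.941, -0.013], [0.941, -0.338, -0.001], [-0.006, -0.012, -1.0]]
ft_force: [0.1, 0.5, 0.7]
grip_width: 0.0846
gripper_force: 0.0
```

Run:
```python
from plan import *
n=-zdir(-110);o=env.observe();print(o["time_s"],o["position"],np.round(o["tool_rot"],3).tolist())
plan([([.4674,-.0424,.128],frame(n,[0,0,-1]),4)],.085)
```

```text
17.6 [ 0.46417292 -0.04014519  0.23731028] [[0.338, 0.941, -0.013], [0.941, -0.338, -0.001], [-0.006, -0.012, -1.0]]
leg 4 maxstep [0.1 1.7 3.  0.1 4.5 0. ] cost 0.0 end q [-20.  18.  94.  -0.  67.   0.] min [-20.  14.  86.  -0.  67.   0.] max [-19.  18.  94.  -0.  81.   0.]
[-0.003, 0.0015, 0.0011, -0.0001, 0.0013, 0.0273]
[-0.003, 0.0015, 0.0011, -0.0001, 0.0012, 0.0273]
[-0.003, 0.0015, 0.0011, -0.0002, 0.0011, 0.0273]
[-0.003, 0.0015, 0.0011, -0.0002, 0.001, 0.0273]
```

Emit:
arm_command:
  deltas:
    - {"rx": -0.003, "ry": 0.002, "rz": 0.001, "dx": 0, "dy": 0.001, "dz": 0.027, "fingers": 0.085}
    - {"rx": -0.003, "ry": 0.002, "rz": 0.001, "dx": 0, "dy": 0.001, "dz": 0.027, "fingers": 0.085}
    - {"rx": -0.003, "ry": 0.002, "rz": 0.001, "dx": 0, "dy": 0.001, "dz": 0.027, "fingers": 0.085}
    - {"rx": -0.003, "ry": 0.002, "rz": 0.001, "dx": 0, "dy": 0.001, "dz": 0.028, "fingers": 0.085}
    - {"rx": 0, "ry": 0, "rz": 0, "dx": 0, "dy": 0, "dz": 0, "fingers": 0.06}
    - {"rx": 0, "ry": 0, "rz": 0, "dx": 0, "dy": 0, "dz": 0, "fingers": 0.04}
    - {"rx": 0, "ry": 0, "rz": 0, "dx": 0, "dy": 0, "dz": 0, "fingers": 0.03}
    - {"rx": 0, "ry": 0, "rz": 0, "dx": 0, "dy": 0, "dz": 0, "fingers": 0.03}
    - {"rx": 0, "ry": 0, "rz": 0, "dx": 0, "dy": 0, "dz": 0, "fingers": 0.03}
    - {"rx": 0, "ry": 0, "rz": 0, "dx": 0, "dy": 0, "dz": 0, "fingers": 0.03}
  squeeze: 60

```text
time_s: 18.6
position: [0.4705, -0.0427, 0.1343]
tool_rot: [[0.342, 0.939, 0.013], [0.94, -0.342, -0.0], [0.004, 0.012, -1.0]]
ft_force: [-1.5, 0.9, 6.7]
grip_width: 0.0452
gripper_force: 61.2
```

```bash
cat > place.py <<'E'
from plan import *
LO=np.array([.4415,-.289,0]);LR=E('z',170.0)
def pose(th,fx,dz=0,y=0,L=.1335,m=.011):
    c,s=np.cos(np.radians(th)),np.sin(np.radians(th));u=np.array([c,0,s]);n=np.array([s,0,-c])
    F=np.array([fx,y,.012+.024*c+dz]);return LO+LR.apply(F+L*u+m*n),frame(LR.apply(n),LR.apply(-u))
E
python3 - <<'E'
from place import *
o=env.observe();R=Ro.from_matrix(o["tool_rot"]);p=np.array(o["position"])
P,T=pose(77,-.070,.19);P2,T2=pose(77,-.070,.012);print(P,P2)
st=plan([(p+[0,0,.2],R,5),(P,T,None)],.03)
plan([(P2,T2,6)],.03,start=st)
E
```

```text
[ 0.47030658 -0.29407938  0.33500277] [ 0.47030658 -0.29407938  0.15700277]
leg 5 maxstep [0.  2.4 5.6 0.  6.3 0.1] cost 0.0 end q [-20.  10.  70.   0.  99.   0.] min [-20.  10.  70.   0.  74.   0.] max [-20.  16.  90.   0.  99.   0.]
[0.0, 0.0, 0.0, 0.0002, 0.0005, -0.04]
[0.0, 0.0, 0.0, 0.0002, 0.0005, -0.04]
[0.0, 0.0, 0.0, 0.0002, 0.0005, -0.04]
[0.0, 0.0, 0.0, 0.0002, 0.0005, -0.04]
[0.0, 0.0, 0.0, 0.0002, 0.0005, -0.04]
leg 13 maxstep [ 2.4  0.9  1.2  1.5  1.2 10. ] cost 0.0 end q [ -48.   13.   67.    8.   89. -128.] min [ -48.   10.   67.   -1.   89. -128.] max [-22.  13.  71.   8.  98.  -9.]
[-0.0143, -0.0122, -0.1337, -0.0182, 0.0066, -0.0001]
[-0.0143, -0.0122, -0.1337, -0.0189, 0.0041, 0.0003]
[-0.0143, -0.0122, -0.1337, -0.0193, 0.0016, 0.0005]
[-0.0143, -0.0122, -0.1337, -0.0193, -0.001, 0.0008]
[-0.0143, -0.0122, -0.1337, -0.019, -0.0036, 0.001]
[-0.0143, -0.0122, -0.1337, -0.0183, -0.0061, 0.0011]
[-0.0143, -0.0122, -0.1337, -0.0173, -0.0085, 0.0012]
[-0.0143, -0.0122, -0.1337, -0.016, -0.0108, 0.0013]
[-0.0143, -0.0122, -0.1337, -0.0144, -0.0128, 0.0013]
[-0.0143, -0.0122, -0.1337, -0.0126, -0.0146, 0.0013]
[-0.0143, -0.0122, -0.1337, -0.0105, -0.0162, 0.0012]
[-0.0143, -0.0122, -0.1337, -0.0082, -0.0175, 0.0011]
[-0.0143, -0.0122, -0.1337, -0.0058, -0.0184, 0.0009]
leg 6 maxstep [0.  1.6 4.1 0.3 4.5 0.8] cost 0.0 end q [ -48.   20.   88.    9.   62. -132.] min [ -48.   14.   71.    8.   62. -132.] max [ -48.   20.   88.    9.   85. -128.]
[0.0, 0.0, 0.0, 0.0067, 0.0, 0.0289]
[0.0, 0.0, 0.0, 0.0067, 0.0, 0.0289]
[0.0, 0.0, 0.0, 0.0067, 0.0, 0.0289]
[0.0, 0.0, 0.0, 0.0067, 0.0, 0.0289]
[0.0, 0.0, 0.0, 0.0067, 0.0, 0.0289]
[0.0, 0.0, 0.0, 0.0067, 0.0, 0.0289]
```

Emit:
arm_command:
  deltas:
    - {"rx": 0, "ry": 0, "rz": 0, "dx": 0, "dy": 0, "dz": -0.02, "fingers": 0.03}
    - {"rx": 0, "ry": 0, "rz": 0, "dx": 0, "dy": 0, "dz": -0.04, "fingers": 0.03}
    - {"rx": 0, "ry": 0, "rz": 0, "dx": 0, "dy": 0, "dz": -0.04, "fingers": 0.03}
    - {"rx": 0, "ry": 0, "rz": 0, "dx": 0, "dy": 0, "dz": -0.04, "fingers": 0.03}
    - {"rx": 0, "ry": 0, "rz": 0, "dx": 0, "dy": 0, "dz": -0.04, "fingers": 0.03}
    - {"rx": 0, "ry": 0, "rz": 0, "dx": 0, "dy": 0, "dz": -0.025, "fingers": 0.03}

```text
time_s: 19.2
position: [0.4677, -0.0428, 0.3416]
tool_rot: [[0.343, 0.939, 0.016], [0.939, -0.343, -0.001], [0.004, 0.015, -1.0]]
ft_force: [-0.8, 0.1, -3.5]
grip_width: 0.0452
gripper_force: 63.3
```

Emit:
arm_command:
  deltas:
    - {"rx": -0.014, "ry": -0.012, "rz": -0.134, "dx": -0.018, "dy": 0.007, "dz": 0, "fingers": 0.03}
    - {"rx": -0.014, "ry": -0.012, "rz": -0.134, "dx": -0.019, "dy": 0.004, "dz": 0, "fingers": 0.03}
    - {"rx": -0.014, "ry": -0.012, "rz": -0.134, "dx": -0.019, "dy": 0.002, "dz": 0, "fingers": 0.03}
    - {"rx": -0.014, "ry": -0.012, "rz": -0.134, "dx": -0.019, "dy": -0.001, "dz": 0, "fingers": 0.03}
    - {"rx": -0.014, "ry": -0.012, "rz": -0.134, "dx": -0.019, "dy": -0.004, "dz": 0.001, "fingers": 0.03}
    - {"rx": -0.014, "ry": -0.012, "rz": -0.134, "dx": -0.018, "dy": -0.006, "dz": 0.001, "fingers": 0.03}
    - {"rx": -0.014, "ry": -0.012, "rz": -0.134, "dx": -0.017, "dy": -0.009, "dz": 0.001, "fingers": 0.03}
    - {"rx": -0.014, "ry": -0.012, "rz": -0.134, "dx": -0.016, "dy": -0.011, "dz": 0.001, "fingers": 0.03}
    - {"rx": -0.014, "ry": -0.012, "rz": -0.134, "dx": -0.014, "dy": -0.013, "dz": 0.001, "fingers": 0.03}
    - {"rx": -0.014, "ry": -0.012, "rz": -0.134, "dx": -0.013, "dy": -0.015, "dz": 0.001, "fingers": 0.03}
    - {"rx": -0.014, "ry": -0.012, "rz": -0.134, "dx": -0.011, "dy": -0.016, "dz": 0.001, "fingers": 0.03}
    - {"rx": -0.014, "ry": -0.012, "rz": -0.134, "dx": -0.008, "dy": -0.018, "dz": 0.001, "fingers": 0.03}

```text
time_s: 20.4
position: [0.4667, -0.2753, 0.3416]
tool_rot: [[-0.934, 0.295, 0.202], [0.292, 0.955, -0.049], [-0.207, 0.013, -0.978]]
ft_force: [0.1, 0.4, -2.9]
grip_width: 0.045
gripper_force: 63.2
```

Emit:
arm_command:
  deltas:
    - {"rx": -0.014, "ry": -0.012, "rz": -0.134, "dx": -0.006, "dy": -0.018, "dz": 0, "fingers": 0.03}
    - {"rx": 0, "ry": 0, "rz": 0, "dx": 0, "dy": 0, "dz": 0, "fingers": 0.03}
    - {"rx": 0, "ry": 0, "rz": 0, "dx": 0, "dy": 0, "dz": 0, "fingers": 0.03}

```text
time_s: 20.7
position: [0.4669, -0.2937, 0.342]
tool_rot: [[-0.961, 0.173, 0.215], [0.169, 0.985, -0.038], [-0.219, 0.0, -0.976]]
ft_force: [-0.2, 0.2, -2.5]
grip_width: 0.0456
gripper_force: 63.2
```

Run:
```python
from place import *
from h import *
o=env.observe();p=np.array(o["position"]);R=np.array(o["tool_rot"]);print(o["time_s"],p,o["grip_width"],o["ft_force"],"theta",np.degrees(np.arcsin(-R[2,2])))
# check lamp pose in hand by points
for nm in("scene","top"):
  im=env.get_image(nm)
  u,n=-R[:,2],R[:,0];F=p-.1335*u-.011*n
  print(nm,"pred foot,head",proj(im,F).round(1),proj(im,F+.19*u+.024*n).round(1),[(q,[np.round(b["location"]).tolist()+[round(b["p"],2)] for b in env.tip_of(q,im)][:5]) for q in("lamp_foot","lamp_head")])
P,T=pose(77,-.070,.1);P2,T2=pose(77,-.070,.012)
st=plan([(P,T,4)],.03);plan([(P2,T2,4)],.03,start=st)
```

```text
20.7 [ 0.46690652 -0.29368398  0.34198751] 0.04557409649226917 [-0.19758562  0.20789982 -2.45135791] theta 77.37025109616364
scene pred foot,head [265.   99.6] [279.1  46.8] [('lamp_foot', [[264.0, 101.0, 0.96], [252.0, 176.0, 0.9], [365.0, 201.0, 0.62]]), ('lamp_head', [[280.0, 49.0, 0.82], [420.0, 183.0, 0.77], [412.0, 279.0, 0.68], [218.0, 197.0, 0.57]])]
top pred foot,head [525.3 233.2] [572.4 255.3] [('lamp_foot', [[447.0, 191.0, 0.93], [524.0, 235.0, 0.84], [138.0, 167.0, 0.66], [319.0, 260.0, 0.56]]), ('lamp_head', [[422.0, 131.0, 0.86], [192.0, 186.0, 0.79], [575.0, 250.0, 0.63], [293.0, 326.0, 0.62]])]
leg 4 maxstep [0.1 0.9 3.2 0.2 3.8 0.5] cost 0.0 end q [ -48.   15.   79.    8.   76. -130.] min [ -48.   14.   70.    8.   76. -130.] max [ -48.   15.   79.    8.   87. -128.]
[0.0002, -0.0015, 0.0007, 0.0045, -0.0001, 0.0238]
[0.0002, -0.0015, 0.0007, 0.0046, -0.0001, 0.0238]
[0.0002, -0.0015, 0.0007, 0.0046, -0.0001, 0.0238]
[0.0002, -0.0015, 0.0007, 0.0047, -0.0001, 0.0237]
leg 4 maxstep [0.  1.2 2.5 0.3 3.3 0.6] cost 0.0 end q [ -48.   20.   88.    9.   62. -132.] min [ -48.   16.   81.    8.   62. -132.] max [ -48.   20.   88.    9.   72. -130.]
[0.0, 0.0, 0.0, 0.0049, 0.0, 0.0214]
[0.0, 0.0, 0.0, 0.0049, 0.0, 0.0214]
[0.0, 0.0, 0.0, 0.0049, 0.0, 0.0214]
[0.0, 0.0, 0.0, 0.0049, 0.0, 0.0214]
```

The lamp in hand matches the prediction within 2–5 px. Descend to about 12 mm above the base plate.

Emit:
arm_command:
  deltas:
    - {"rx": 0, "ry": -0.0015, "rz": 0.0007, "dx": 0.0045, "dy": 0, "dz": 0.024, "fingers": 0.03}
    - {"rx": 0, "ry": -0.0015, "rz": 0.0007, "dx": 0.0045, "dy": 0, "dz": 0.024, "fingers": 0.03}
    - {"rx": 0, "ry": -0.0015, "rz": 0.0007, "dx": 0.0045, "dy": 0, "dz": 0.024, "fingers": 0.03}
    - {"rx": 0, "ry": -0.0015, "rz": 0.0007, "dx": 0.0045, "dy": 0, "dz": 0.024, "fingers": 0.03}
    - {"rx": 0, "ry": 0, "rz": 0, "dx": 0.005, "dy": 0, "dz": 0.0215, "fingers": 0.03}
    - {"rx": 0, "ry": 0, "rz": 0, "dx": 0.005, "dy": 0, "dz": 0.0215, "fingers": 0.03}
    - {"rx": 0, "ry": 0, "rz": 0, "dx": 0.005, "dy": 0, "dz": 0.0215, "fingers": 0.03}
    - {"rx": 0, "ry": 0, "rz": 0, "dx": 0.005, "dy": 0, "dz": 0.0215, "fingers": 0.03}
    - {"rx": 0, "ry": 0, "rz": 0, "dx": 0, "dy": 0, "dz": 0, "fingers": 0.03}
    - {"rx": 0, "ry": 0, "rz": 0, "dx": 0, "dy": 0, "dz": 0, "fingers": 0.03}

```text
time_s: 22.0
position: [0.471, -0.2944, 0.1563]
tool_rot: [[-0.96, 0.174, 0.222], [0.169, 0.985, -0.039], [-0.225, 0.001, -0.974]]
ft_force: [-0.8, -0.0, -1.7]
grip_width: 0.0453
gripper_force: 63.2
```

```bash
cat > st.py <<'E'
from place import *
def st():
    o=env.observe();p=np.array(o["position"]);R=np.array(o["tool_rot"]);u,n=-R[:,2],R[:,0];F=LR.inv().apply(p-.1335*u-.011*n-LO)
    A=LR.inv().apply(np.array([u,n,R[:,1]]))
    print("t",o["time_s"],"foot(ledge)",F.round(4),"backedge",LR.inv().apply(p-.1335*u+.013*n-LO).round(4),"headcontact x",(F+.171*A[0]+.024*A[1])[0].round(4),"u",A[0].round(3),"y",A[2].round(3),"f_ledge",LR.inv().apply(o["ft_force"]).round(1),o["grip_width"])
    print("dirs in tool: -x_l",(R.T@LR.apply([-1,0,0])).round(3),"down",(R.T@[0,0,-1]).round(3))
E
python3 -c "from st import *;st()"
```

```text
t 22.0 foot(ledge) [-0.0708  0.0001  0.0287] backedge [-0.0474  0.0001  0.0233] headcontact x -0.0089 u [0.225 0.001 0.974] y [ 0.    -1.     0.001] f_ledge [ 0.8  0.1 -1.7] 0.04534475696917515
dirs in tool: -x_l [-0.974 -0.     0.225] down [ 0.225 -0.001  0.974]
```

Emit:
arm_command:
  deltas:
    - {"rx": 0, "ry": 0, "rz": 0, "dx": 0.001, "dy": 0, "dz": 0.005, "fingers": 0.03}
    - {"rx": 0, "ry": 0, "rz": 0, "dx": 0.001, "dy": 0, "dz": 0.004, "fingers": 0.03}
    - {"rx": 0, "ry": 0, "rz": 0, "dx": 0.0005, "dy": 0, "dz": 0.0015, "fingers": 0.03}
    - {"rx": 0, "ry": 0, "rz": 0, "dx": 0, "dy": 0, "dz": 0, "fingers": 0.03}

```text
time_s: 22.4
position: [0.4709, -0.2945, 0.1455]
tool_rot: [[-0.959, 0.174, 0.223], [0.169, 0.985, -0.039], [-0.226, 0.0, -0.974]]
ft_force: [-0.3, -0.0, 1.7]
grip_width: 0.0452
gripper_force: 63.7
```

Emit:
arm_command:
  deltas:
    - {"rx": 0, "ry": 0, "rz": 0, "dx": 0, "dy": 0, "dz": 0.001, "fingers": 0.03}
    - {"rx": 0, "ry": 0, "rz": 0, "dx": 0, "dy": 0, "dz": 0, "fingers": 0.03}

```text
time_s: 22.6
position: [0.4713, -0.2947, 0.1454]
tool_rot: [[-0.959, 0.174, 0.223], [0.169, 0.985, -0.04], [-0.227, -0.001, -0.974]]
ft_force: [-3.2, 1.5, 10.0]
grip_width: 0.0448
gripper_force: 64.7
```

```bash
python3 -c "from st import *;st()"
```

```text
t 22.6 foot(ledge) [-0.0714  0.0005  0.0179] backedge [-0.048   0.0005  0.0124] headcontact x -0.0092 u [ 0.227 -0.     0.974] y [ 0.    -1.    -0.001] f_ledge [ 3.4 -1.  10. ] 0.04478499777339405
dirs in tool: -x_l [-0.974 -0.     0.227] down [0.227 0.001 0.974]
```

Base contact. Raise slightly, then slide toward the batten until it touches.

Emit:
arm_command:
  deltas:
    - {"rx": 0, "ry": 0, "rz": 0, "dx": 0, "dy": 0, "dz": -0.001, "fingers": 0.03}
    - {"rx": 0, "ry": 0, "rz": 0, "dx": -0.0015, "dy": 0, "dz": 0.0003, "fingers": 0.03}
    - {"rx": 0, "ry": 0, "rz": 0, "dx": -0.0015, "dy": 0, "dz": 0.0003, "fingers": 0.03}
    - {"rx": 0, "ry": 0, "rz": 0, "dx": 0, "dy": 0, "dz": 0, "fingers": 0.03}

```text
time_s: 23.0
position: [0.4738, -0.2953, 0.1459]
tool_rot: [[-0.96, 0.173, 0.222], [0.169, 0.985, -0.04], [-0.225, -0.001, -0.974]]
ft_force: [-4.9, 1.9, 8.8]
grip_width: 0.0452
gripper_force: 64.6
```

Emit:
arm_command:
  deltas:
    - {"rx": 0, "ry": 0, "rz": 0, "dx": -0.001, "dy": 0, "dz": 0.0002, "fingers": 0.03}
    - {"rx": 0, "ry": 0, "rz": 0, "dx": 0, "dy": 0, "dz": 0, "fingers": 0.03}

```text
time_s: 23.2
position: [0.4754, -0.2956, 0.1456]
tool_rot: [[-0.959, 0.174, 0.224], [0.169, 0.985, -0.04], [-0.227, -0.0, -0.974]]
ft_force: [0.7, -0.2, 4.7]
grip_width: 0.0455
gripper_force: 63.9
```

```bash
python3 -c "from st import *;st()"
```

```text
t 23.2 foot(ledge) [-0.0755  0.0007  0.0181] backedge [-0.0522  0.0007  0.0127] headcontact x -0.0133 u [ 0.227 -0.     0.974] y [-0. -1. -0.] f_ledge [-0.7  0.   4.7] 0.04549059743584811
dirs in tool: -x_l [-0.974  0.     0.227] down [0.227 0.    0.974]
```

Emit:
arm_command:
  deltas:
    - {"rx": 0, "ry": 0, "rz": 0, "dx": -0.001, "dy": 0, "dz": 0.0002, "fingers": 0.03}
    - {"rx": 0, "ry": 0, "rz": 0, "dx": -0.001, "dy": 0, "dz": 0.0002, "fingers": 0.03}
    - {"rx": 0, "ry": 0, "rz": 0, "dx": 0, "dy": 0, "dz": 0, "fingers": 0.03}

```text
time_s: 23.5
position: [0.4769, -0.2959, 0.1458]
tool_rot: [[-0.959, 0.173, 0.222], [0.169, 0.985, -0.04], [-0.226, -0.001, -0.974]]
ft_force: [-3.2, 0.4, 9.0]
grip_width: 0.045
gripper_force: 64.6
```

```bash
python3 -c "from st import *;st()"
```

```text
t 23.5 foot(ledge) [-0.0769  0.0007  0.0182] backedge [-0.0535  0.0007  0.0128] headcontact x -0.0149 u [ 0.226 -0.001  0.974] y [ 0.    -1.    -0.001] f_ledge [3.3 0.1 9. ] 0.0450202374878331
dirs in tool: -x_l [-0.974 -0.     0.226] down [0.226 0.001 0.974]
```

Emit:
arm_command:
  deltas:
    - {"rx": 0, "ry": 0, "rz": 0, "dx": 0, "dy": 0, "dz": -0.001, "fingers": 0.03}
    - {"rx": 0, "ry": 0, "rz": 0, "dx": -0.001, "dy": 0, "dz": 0.0002, "fingers": 0.03}
    - {"rx": 0, "ry": 0, "rz": 0, "dx": -0.001, "dy": 0, "dz": 0.0002, "fingers": 0.03}
    - {"rx": 0, "ry": 0, "rz": 0, "dx": 0, "dy": 0, "dz": 0, "fingers": 0.03}

```text
time_s: 23.9
position: [0.4787, -0.2958, 0.1459]
tool_rot: [[-0.959, 0.174, 0.222], [0.169, 0.985, -0.038], [-0.225, 0.001, -0.974]]
ft_force: [-0.9, -1.0, 0.3]
grip_width: 0.0451
gripper_force: 63.5
```

```bash
python3 -c "from st import *;st()"
```

```text
t 23.9 foot(ledge) [-0.0785  0.0001  0.0183] backedge [-0.0552  0.0001  0.0129] headcontact x -0.0167 u [0.225 0.001 0.974] y [-0.    -1.     0.001] f_ledge [0.7 1.2 0.3] 0.04507843777826489
dirs in tool: -x_l [-0.974  0.     0.225] down [ 0.225 -0.001  0.974]
```

Emit:
arm_command:
  deltas:
    - {"rx": 0, "ry": 0, "rz": 0, "dx": -0.001, "dy": 0, "dz": 0.0002, "fingers": 0.03}
    - {"rx": 0, "ry": 0, "rz": 0, "dx": -0.001, "dy": 0, "dz": 0.0002, "fingers": 0.03}
    - {"rx": 0, "ry": 0, "rz": 0, "dx": 0, "dy": 0, "dz": 0, "fingers": 0.03}

```text
time_s: 24.2
position: [0.4802, -0.296, 0.146]
tool_rot: [[-0.96, 0.173, 0.221], [0.169, 0.985, -0.038], [-0.224, 0.001, -0.975]]
ft_force: [-4.1, -1.0, 4.9]
grip_width: 0.0452
gripper_force: 64.1
```

```bash
python3 -c "from st import *;st()"
```

```text
t 24.2 foot(ledge) [-0.08    0.0001  0.0184] backedge [-0.0566  0.0001  0.013 ] headcontact x -0.0183 u [0.224 0.001 0.975] y [ 0.    -1.     0.001] f_ledge [3.9 1.7 4.9] 0.045161656563225225
dirs in tool: -x_l [-0.975 -0.     0.224] down [ 0.224 -0.001  0.975]
```

Run:
```python
from st import *
from h import *
o=env.observe();p=np.array(o["position"]);R=np.array(o["tool_rot"]);u,n=-R[:,2],R[:,0];F=p-.1335*u-.011*n
for nm in("scene","top"):
  im=env.get_image(nm)
  for q,X in(("lamp_foot",F),("lamp_head",F+.19*u+.024*n)):
    e=proj(im,X);c=[b for b in env.tip_of(q,im) if np.linalg.norm(b["location"]-e)<25]
    print(nm,q,"pred",e.round(1),[np.round(b["location"],1).tolist()+[round(b["p"],2)] for b in c],"px per mm -x_l",((proj(im,X+LR.apply([-.01,0,0]))-e)/10).round(2),"z",((proj(im,X+[0,0,.01])-e)/10).round(2))
```

```text
scene lamp_foot pred [265.4 148.1] [[263.9, 145.7, 0.67]] px per mm -x_l [-0.25  0.05] z [-0.02 -0.23]
scene lamp_head pred [278.9 101.4] [[281.1, 99.9, 0.61]] px per mm -x_l [-0.26  0.04] z [-0.02 -0.26]
top lamp_foot pred [488.4 237. ] [[487.2, 243.7, 0.51]] px per mm -x_l [ 0.08 -0.34] z [ 0.16 -0.04]
top lamp_head pred [516.8 255.5] [] px per mm -x_l [ 0.09 -0.42] z [ 0.23 -0.03]
```

Emit:
arm_command:
  deltas:
    - {"rx": 0, "ry": 0, "rz": 0, "dx": -0.001, "dy": 0, "dz": -0.0002, "fingers": 0.03}
    - {"rx": 0, "ry": 0, "rz": 0, "dx": -0.001, "dy": 0, "dz": 0, "fingers": 0.03}
    - {"rx": 0, "ry": 0, "rz": 0, "dx": 0, "dy": 0, "dz": 0, "fingers": 0.03}

```text
time_s: 24.8
position: [0.4823, -0.2964, 0.1464]
tool_rot: [[-0.96, 0.174, 0.221], [0.169, 0.985, -0.038], [-0.224, 0.001, -0.975]]
ft_force: [-4.1, -1.6, 0.2]
grip_width: 0.0453
gripper_force: 63.6
```

```bash
python3 -c "from st import *;st()"
```

```text
t 24.8 foot(ledge) [-0.0822  0.0001  0.0188] backedge [-0.0588  0.0001  0.0134] headcontact x -0.0204 u [0.224 0.001 0.975] y [ 0.    -1.     0.001] f_ledge [3.7 2.3 0.2] 0.045318652210779374
dirs in tool: -x_l [-0.975 -0.     0.224] down [ 0.224 -0.001  0.975]
```

The batten is touched (3.7 N horizontal with almost no vertical load). Now lean it back about the foot toward the board.

Run:
```python
from st import *
for fx,th in((-.077,73),):
  P,T=pose(th,fx,.0012);plan([(P,T,5)],.03)
```

```text
leg 5 maxstep [0.5 0.5 1.1 0.9 1.1 1.1] cost 0.0 end q [ -50.   19.   93.   13.   56. -136.] min [ -50.   19.   88.   10.   56. -136.] max [ -48.   21.   93.   13.   60. -132.]
[0.0002, -0.0141, -0.0, 0.0028, 0.0, -0.0003]
[0.0002, -0.0141, -0.0, 0.0028, 0.0, -0.0003]
[0.0002, -0.0141, -0.0, 0.0028, 0.0, -0.0004]
[0.0002, -0.0141, -0.0, 0.0028, 0.0, -0.0004]
[0.0002, -0.0141, -0.0, 0.0028, 0.0, -0.0004]
```

Emit:
arm_command:
  deltas:
    - {"rx": 0, "ry": -0.014, "rz": 0, "dx": 0.0028, "dy": 0, "dz": -0.0003, "fingers": 0.03}
    - {"rx": 0, "ry": -0.014, "rz": 0, "dx": 0.0028, "dy": 0, "dz": -0.0003, "fingers": 0.03}
    - {"rx": 0, "ry": -0.014, "rz": 0, "dx": 0.0028, "dy": 0, "dz": -0.0004, "fingers": 0.03}
    - {"rx": 0, "ry": -0.014, "rz": 0, "dx": 0.0028, "dy": 0, "dz": -0.0004, "fingers": 0.03}
    - {"rx": 0, "ry": -0.014, "rz": 0, "dx": 0.0028, "dy": 0, "dz": -0.0004, "fingers": 0.03}
    - {"rx": 0, "ry": 0, "rz": 0, "dx": 0, "dy": 0, "dz": 0, "fingers": 0.03}

```text
time_s: 25.4
position: [0.4681, -0.2938, 0.1449]
tool_rot: [[-0.941, 0.174, 0.289], [0.167, 0.985, -0.05], [-0.293, 0.001, -0.956]]
ft_force: [0.4, -0.1, -1.2]
grip_width: 0.045
gripper_force: 63.1
```

```bash
cat >> st.py <<'E'
def look():
  from h import proj
  for nm in("scene","top"):
    im=env.get_image(nm)
    c,s=np.cos(np.radians(72.2)),np.sin(np.radians(72.2))
    F=np.array([-.075,0,.012+.024*c]);H=F+.19*np.array([c,0,s])+.024*np.array([s,0,-c])
    for q,X in(("lamp_foot",F),("lamp_head",H)):
      e=proj(im,LO+LR.apply(X));print(nm,q,"ideal",e.round(1),[np.round(b["location"],1).tolist()+[round(b["p"],2)] for b in env.tip_of(q,im) if np.linalg.norm(b["location"]-e)<25])
E
python3 -c "from st import *;st();look()"
```

```text
t 25.4 foot(ledge) [-0.0767 -0.0001  0.0205] backedge [-0.0538 -0.0001  0.0135] headcontact x -0.0036 u [0.293 0.001 0.956] y [-0.001 -1.     0.001] f_ledge [-0.4  0.  -1.2] 0.04496616158378402
dirs in tool: -x_l [-0.956  0.001  0.293] down [ 0.293 -0.001  0.956]
scene lamp_foot ideal [266.7 147.6] []
scene lamp_head ideal [284.1 101.9] [[283.0, 103.1, 0.95]]
top lamp_foot ideal [488.1 238.7] [[487.6, 241.4, 0.55]]
top lamp_head ideal [513.7 263.9] []
```

Emit:
arm_command:
  deltas:
    - {"rx": 0, "ry": 0, "rz": 0, "dx": 0.0003, "dy": 0, "dz": 0.001, "fingers": 0.03}
    - {"rx": 0, "ry": 0, "rz": 0, "dx": 0, "dy": 0, "dz": 0, "fingers": 0.03}
    - {"rx": 0, "ry": 0, "rz": 0, "dx": 0, "dy": 0, "dz": 0, "fingers": 0.048}
    - {"rx": 0, "ry": 0, "rz": 0, "dx": 0, "dy": 0, "dz": 0, "fingers": 0.055}
    - {"rx": 0, "ry": 0, "rz": 0, "dx": 0, "dy": 0, "dz": 0, "fingers": 0.075}
    - {"rx": 0, "ry": 0, "rz": 0, "dx": 0, "dy": 0, "dz": 0, "fingers": 0.085}
    - {"rx": 0, "ry": 0, "rz": 0, "dx": 0, "dy": 0, "dz": 0, "fingers": 0.085}
    - {"rx": 0, "ry": 0, "rz": 0, "dx": 0, "dy": 0, "dz": 0, "fingers": 0.085}

```text
time_s: 26.5
position: [0.4686, -0.294, 0.1438]
tool_rot: [[-0.942, 0.174, 0.288], [0.166, 0.985, -0.05], [-0.292, 0.001, -0.956]]
ft_force: [-0.5, 0.5, -0.1]
grip_width: 0.085
gripper_force: 0.0
```

Emit:
arm_command:
  deltas:
    - {"rx": 0, "ry": 0, "rz": 0, "dx": -0.003, "dy": 0, "dz": -0.01, "fingers": 0.085}
    - {"rx": 0, "ry": 0, "rz": 0, "dx": -0.003, "dy": 0, "dz": -0.02, "fingers": 0.085}
    - {"rx": 0, "ry": 0, "rz": 0, "dx": 0, "dy": 0, "dz": -0.03, "fingers": 0.085}
    - {"rx": 0, "ry": 0, "rz": 0, "dx": 0, "dy": 0, "dz": -0.04, "fingers": 0.085}
    - {"rx": 0, "ry": 0, "rz": 0, "dx": 0, "dy": 0, "dz": -0.04, "fingers": 0.085}
    - {"rx": 0, "ry": 0, "rz": 0, "dx": 0, "dy": 0, "dz": -0.04, "fingers": 0.085}
    - {"rx": 0, "ry": 0, "rz": 0, "dx": 0, "dy": 0, "dz": 0, "fingers": 0.085}

```text
time_s: 27.2
position: [0.4224, -0.2869, 0.324]
tool_rot: [[-0.94, 0.174, 0.294], [0.164, 0.985, -0.059], [-0.3, -0.007, -0.954]]
ft_force: [-0.4, 0.1, 0.1]
grip_width: 0.0849
gripper_force: 0.0
```

Run:
```python
from st import *
from h import *
look()
w=env.get_image("wrist");c,s=np.cos(np.radians(72.2)),np.sin(np.radians(72.2));u=np.array([c,0,s]);n=np.array([s,0,-c]);F=np.array([-.075,0,.012+.024*c])
W=lambda X:proj(w,LO+LR.apply(X)).round(1)
print("wrist ideal foot",W(F),"head",W(F+.19*u+.024*n),"head corners top face",[W(F+.19*u+k*n+[0,j,0]).tolist() for k in(0,.024) for j in(-.023,.023)])
for q in("lamp_foot","lamp_head","ledge"):print(q,[np.round(b["location"],1).tolist()+[round(b["p"],2)] for b in env.tip_of(q,w)][:3])
print("boxes",[np.round(b["box"]).tolist() for b in env.look_for("lamp",w)][:3],env.observe()["time_s"])
cv2.imwrite("w3.png",w["color"])
```

```text
scene lamp_foot ideal [266.7 147.6] [[266.9, 149.1, 0.64]]
scene lamp_head ideal [284.1 101.9] [[282.9, 100.6, 0.56]]
top lamp_foot ideal [488.1 238.7] [[485.6, 241.9, 0.55]]
top lamp_head ideal [513.7 263.9] [[520.1, 260.0, 0.8]]
wrist ideal foot [318.6 162.1] head [318.8 167.6] head corners top face [[340.7, 190.2], [296.9, 190.3], [341.2, 167.6], [296.4, 167.6]]
lamp_foot [[383.6, 202.9, 0.72], [632.0, 18.4, 0.71], [315.8, 168.0, 0.22]]
lamp_head [[435.3, 265.7, 0.9], [314.2, 170.5, 0.6]]
ledge [[320.6, 113.3, 0.75]]
boxes [[624.0, 0.0, 639.0, 19.0], [376.0, 199.0, 442.0, 265.0]] 27.75
```

No picture views left, so I'll check the lean numerically from the wrist and top frames.

Run:
```python
from st import *
from h import *
w=env.get_image("wrist");t=env.get_image("top")
def model(th,fx):
  c,s=np.cos(np.radians(th)),np.sin(np.radians(th));u=np.array([c,0,s]);n=np.array([s,0,-c]);F=np.array([fx,0,.012+.024*c]);return F,u,n
def mask(im):
  h=cv2.cvtColor(im["color"],cv2.COLOR_BGR2HSV);return ((h[...,1]<45)&(h[...,2]>60)).astype(np.uint8)
for nm,im,f in(("wrist",w,1),("top",t,1)):
  F,u,n=model(72.2,-.075);W=lambda X,im=im:proj(im,LO+LR.apply(X))
  H=W(F+.19*u+.012*n);m=mask(im)
  k,lab,stt,cen=cv2.connectedComponentsWithStats(m)
  for i in range(1,k):
    if stt[i,4]>15 and np.linalg.norm(cen[i]-H)<40:
      ys,xs=np.where(lab==i);rect=cv2.minAreaRect(np.c_[xs,ys].astype(np.float32));print(nm,stt[i].tolist(),cen[i].round(1),"minrect",np.round(rect[0],1),np.round(rect[1],1),round(rect[2],1))
  for th,fx in((72.2,-.075),(77,-.077),(80,-.077),(90,-.077)):
    F,u,n=model(th,fx);print(nm,th,"endface",[W(F+.19*u+k*n+[0,j,0]).round(1).tolist() for k,j in((0,-.023),(0,.023),(.024,.023),(.024,-.023))],"lens edge mid",W(F+.1*u).round(1))
h=cv2.cvtColor(w["color"],cv2.COLOR_BGR2HSV)
for c in(305,318,330):print(c,[(r,h[r,c,1],h[r,c,2]) for r in range(150,216,3)])
```

```text
wrist [296, 165, 43, 26, 1063] [316.9 178. ] minrect [317.  177.5] [25. 42.] 90.0
wrist 72.2 endface [[341.0, 189.6], [297.3, 189.6], [296.8, 167.0], [341.5, 167.0]] lens edge mid [319.  173.1]
wrist 77 endface [[340.4, 204.3], [297.8, 204.3], [297.2, 183.1], [341.0, 183.1]] lens edge mid [319.  179.6]
wrist 80 endface [[340.1, 212.0], [298.2, 212.0], [297.5, 191.8], [340.8, 191.8]] lens edge mid [319.  182.8]
wrist 90 endface [[338.8, 234.0], [299.4, 234.0], [298.6, 217.7], [339.6, 217.7]] lens edge mid [319.  192.3]
top [487, 242, 41, 24, 451] [507.3 253.6] minrect [506.8 253.9] [41.6 11.8] 25.0
top [530, 264, 4, 9, 20] [531.4 268.2] minrect [531.6 268.2] [2.5 8.2] 18.4
top 72.2 endface [[507.6, 250.9], [527.4, 257.4], [523.5, 267.1], [503.8, 260.7]] lens edge mid [502.1 246.1]
top 77 endface [[509.8, 243.6], [529.5, 250.0], [526.1, 260.0], [506.3, 253.6]] lens edge mid [503.1 242.2]
top 80 endface [[510.9, 239.6], [530.6, 245.9], [527.4, 256.0], [507.7, 249.5]] lens edge mid [503.5 240.3]
top 90 endface [[513.7, 226.1], [533.3, 232.4], [531.1, 242.3], [511.4, 235.9]] lens edge mid
[... 1701 characters left out ...]
 np.uint8(251)), (159, np.uint8(67), np.uint8(249)), (162, np.uint8(64), np.uint8(250)), (165, np.uint8(31), np.uint8(117)), (168, np.uint8(4), np.uint8(139)), (171, np.uint8(3), np.uint8(184)), (174, np.uint8(7), np.uint8(196)), (177, np.uint8(7), np.uint8(196)), (180, np.uint8(4), np.uint8(193)), (183, np.uint8(3), np.uint8(193)), (186, np.uint8(4), np.uint8(192)), (189, np.uint8(4), np.uint8(175)), (192, np.uint8(162), np.uint8(101)), (195, np.uint8(163), np.uint8(116)), (198, np.uint8(165), np.uint8(113)), (201, np.uint8(166), np.uint8(115)), (204, np.uint8(165), np.uint8(119)), (207, np.uint8(162), np.uint8(110)), (210, np.uint8(166), np.uint8(115)), (213, np.uint8(167), np.uint8(104))]
```

The wrist view shows the end face at rows 165–190, columns 296–339. That matches the 72° lean against the board, and it is square. From the forces, though, the batten was only felt about 3 mm further out than where I released. I'll regrasp and close that gap.

Run:
```python
from st import *
T=Ro.from_matrix([[-0.942,.174,.288],[.166,.985,-.05],[-.292,.001,-.956]])
P=np.array([.4686,-.294,.1438]);z=T.apply([0,0,1])
a=plan([(P-.10*z,T,3)],.085);plan([(P,T,5)],.085,start=a)
```

```text
leg 3 maxstep [0.6 1.9 2.6 0.1 4.1 0.3] cost 0.0 end q [ -52.   11.   86.   12.   70. -135.] min [ -54.    9.   81.   12.   70. -135.] max [ -52.   11.   86.   12.   78. -135.]
[0.0001, -0.0, 0.0, 0.002, -0.0, 0.0266]
[0.0001, -0.0, 0.0, 0.002, -0.0, 0.0266]
[0.0001, -0.0, 0.0, 0.002, -0.0, 0.0266]
leg 5 maxstep [0.5 1.7 1.5 0.3 2.9 0.2] cost 0.0 end q [ -50.   19.   93.   13.   56. -136.] min [ -52.   13.   88.   12.   56. -136.] max [ -50.   19.   93.   13.   67. -136.]
[0.0, 0.0, 0.0, -0.0, -0.0, 0.02]
[0.0, 0.0, 0.0, -0.0, -0.0, 0.02]
[0.0, 0.0, 0.0, -0.0, -0.0, 0.02]
[0.0, 0.0, 0.0, -0.0, -0.0, 0.02]
[0.0, 0.0, 0.0, -0.0, -0.0, 0.02]
```

Emit:
arm_command:
  deltas:
    - {"rx": 0, "ry": 0, "rz": 0, "dx": 0.002, "dy": 0, "dz": 0.027, "fingers": 0.085}
    - {"rx": 0, "ry": 0, "rz": 0, "dx": 0.002, "dy": 0, "dz": 0.026, "fingers": 0.085}
    - {"rx": 0, "ry": 0, "rz": 0, "dx": 0.002, "dy": 0, "dz": 0.027, "fingers": 0.085}
    - {"rx": 0, "ry": 0, "rz": 0, "dx": 0, "dy": 0, "dz": 0.02, "fingers": 0.085}
    - {"rx": 0, "ry": 0, "rz": 0, "dx": 0, "dy": 0, "dz": 0.02, "fingers": 0.085}
    - {"rx": 0, "ry": 0, "rz": 0, "dx": 0, "dy": 0, "dz": 0.02, "fingers": 0.085}
    - {"rx": 0, "ry": 0, "rz": 0, "dx": 0, "dy": 0, "dz": 0.02, "fingers": 0.085}
    - {"rx": 0, "ry": 0, "rz": 0, "dx": 0, "dy": 0, "dz": 0.02, "fingers": 0.085}

```text
time_s: 28.65
position: [0.4688, -0.294, 0.1431]
tool_rot: [[-0.942, 0.174, 0.288], [0.166, 0.985, -0.05], [-0.292, 0.001, -0.956]]
ft_force: [0.0, 0.3, -0.1]
grip_width: 0.0848
gripper_force: 0.0
```

Emit:
arm_command:
  deltas:
    - {"rx": 0, "ry": 0, "rz": 0, "dx": 0, "dy": 0, "dz": 0, "fingers": 0.055}
    - {"rx": 0, "ry": 0, "rz": 0, "dx": 0, "dy": 0, "dz": 0, "fingers": 0.04}
    - {"rx": 0, "ry": 0, "rz": 0, "dx": 0, "dy": 0, "dz": 0, "fingers": 0.03}
    - {"rx": 0, "ry": 0, "rz": 0, "dx": 0, "dy": 0, "dz": 0, "fingers": 0.03}
    - {"rx": 0, "ry": 0, "rz": 0, "dx": 0, "dy": 0, "dz": 0, "fingers": 0.03}
  squeeze: 100

```text
time_s: 29.15
position: [0.4688, -0.2946, 0.1453]
tool_rot: [[-0.941, 0.174, 0.29], [0.166, 0.985, -0.052], [-0.295, -0.001, -0.956]]
ft_force: [-1.6, -0.8, 5.7]
grip_width: 0.0445
gripper_force: 101.9
```

```bash
python3 -c "from st import *;st()"
```

```text
t 29.15 foot(ledge) [-0.0777  0.001   0.0209] backedge [-0.0548  0.001   0.0139] headcontact x -0.0044 u [ 0.295 -0.001  0.956] y [-0.    -1.    -0.001] f_ledge [1.5 1.  5.7] 0.04449488786622412
dirs in tool: -x_l [-0.956  0.     0.295] down [0.295 0.001 0.956]
```

Emit:
arm_command:
  deltas:
    - {"rx": 0, "ry": 0, "rz": 0, "dx": 0, "dy": 0, "dz": -0.0012, "fingers": 0.03}
    - {"rx": 0, "ry": 0, "rz": 0, "dx": -0.001, "dy": 0, "dz": 0.0003, "fingers": 0.03}
    - {"rx": 0, "ry": 0, "rz": 0, "dx": -0.001, "dy": 0, "dz": 0.0003, "fingers": 0.03}
    - {"rx": 0, "ry": 0, "rz": 0, "dx": 0, "dy": 0, "dz": 0, "fingers": 0.03}

```text
time_s: 29.55
position: [0.47, -0.2944, 0.1455]
tool_rot: [[-0.942, 0.173, 0.287], [0.166, 0.985, -0.051], [-0.292, -0.0, -0.956]]
ft_force: [-4.6, 0.2, 7.2]
grip_width: 0.0446
gripper_force: 103.8
```

Emit:
arm_command:
  deltas:
    - {"rx": 0, "ry": 0, "rz": 0, "dx": -0.001, "dy": 0, "dz": 0.0003, "fingers": 0.03}
    - {"rx": 0, "ry": 0, "rz": 0, "dx": 0, "dy": 0, "dz": 0, "fingers": 0.03}

```text
time_s: 29.75
position: [0.4708, -0.2945, 0.1457]
tool_rot: [[-0.942, 0.173, 0.287], [0.165, 0.985, -0.051], [-0.291, -0.0, -0.957]]
ft_force: [-6.9, 0.3, 10.4]
grip_width: 0.0442
gripper_force: 104.2
```

```bash
python3 -c "from st import *;st()"
```

```text
t 29.75 foot(ledge) [-0.0792  0.0004  0.0212] backedge [-0.0563  0.0004  0.0142] headcontact x -0.0064 u [0.291 0.    0.957] y [ 0.001 -1.    -0.   ] f_ledge [ 6.9  0.9 10.4] 0.044209086236368045
dirs in tool: -x_l [-0.957 -0.001  0.291] down [0.291 0.    0.957]
```

Emit:
arm_command:
  deltas:
    - {"rx": 0, "ry": 0, "rz": 0, "dx": -0.0003, "dy": 0, "dz": -0.001, "fingers": 0.03}
    - {"rx": 0, "ry": 0, "rz": 0, "dx": -0.0003, "dy": 0, "dz": -0.0005, "fingers": 0.03}
    - {"rx": 0, "ry": 0, "rz": 0, "dx": 0, "dy": 0, "dz": 0, "fingers": 0.03}

```text
time_s: 30.05
position: [0.4713, -0.2941, 0.1462]
tool_rot: [[-0.942, 0.173, 0.287], [0.166, 0.985, -0.049], [-0.291, 0.002, -0.957]]
ft_force: [0.0, -0.1, -3.7]
grip_width: 0.0443
gripper_force: 102.3
```

```bash
python3 -c "from st import *;st()"
```

```text
t 30.05 foot(ledge) [-0.0796 -0.0004  0.0217] backedge [-0.0567 -0.0004  0.0147] headcontact x -0.0068 u [0.291 0.002 0.957] y [ 0.    -1.     0.002] f_ledge [-0.   0.1 -3.7] 0.0443342206272397
dirs in tool: -x_l [-0.957 -0.     0.291] down [ 0.291 -0.002  0.957]
```

Airborne with no batten contact yet, so a clean approach: 1 mm steps outward.

Emit:
arm_command:
  deltas:
    - {"rx": 0, "ry": 0, "rz": 0, "dx": -0.001, "dy": 0, "dz": 0.0003, "fingers": 0.03}
    - {"rx": 0, "ry": 0, "rz": 0, "dx": 0, "dy": 0, "dz": 0, "fingers": 0.03}

```text
time_s: 30.25
position: [0.4724, -0.2944, 0.1463]
tool_rot: [[-0.942, 0.173, 0.287], [0.166, 0.985, -0.049], [-0.292, 0.001, -0.957]]
ft_force: [-0.4, -0.3, -3.6]
grip_width: 0.0447
gripper_force: 102.3
```

Emit:
arm_command:
  deltas:
    - {"rx": 0, "ry": 0, "rz": 0, "dx": -0.001, "dy": 0, "dz": 0.0003, "fingers": 0.03}
    - {"rx": 0, "ry": 0, "rz": 0, "dx": 0, "dy": 0, "dz": 0, "fingers": 0.03}

```text
time_s: 30.45
position: [0.4732, -0.2946, 0.1464]
tool_rot: [[-0.942, 0.173, 0.287], [0.166, 0.985, -0.049], [-0.291, 0.001, -0.957]]
ft_force: [-2.8, 0.4, -1.2]
grip_width: 0.0447
gripper_force: 102.5
```

Emit:
arm_command:
  deltas:
    - {"rx": 0, "ry": 0, "rz": 0, "dx": -0.001, "dy": 0, "dz": 0.0003, "fingers": 0.03}
    - {"rx": 0, "ry": 0, "rz": 0, "dx": 0, "dy": 0, "dz": 0, "fingers": 0.03}

```text
time_s: 30.65
position: [0.4741, -0.2947, 0.1465]
tool_rot: [[-0.942, 0.173, 0.287], [0.166, 0.985, -0.049], [-0.291, 0.001, -0.957]]
ft_force: [-5.1, 1.6, -0.9]
grip_width: 0.0445
gripper_force: 102.8
```

```bash
python3 -c "from st import *;st()"
```

```text
t 30.65 foot(ledge) [-0.0825 -0.0002  0.022 ] backedge [-0.0595 -0.0002  0.015 ] headcontact x -0.0097 u [0.291 0.001 0.957] y [ 0.    -1.     0.001] f_ledge [ 5.3 -0.7 -0.9] 0.04449270893087519
dirs in tool: -x_l [-0.957 -0.     0.291] down [ 0.291 -0.001  0.957]
```

The batten is now clearly felt (2.8 → 5.3 N with no base load). Lower onto the base, then release and retreat.

Emit:
arm_command:
  deltas:
    - {"rx": 0, "ry": 0, "rz": 0, "dx": 0.0003, "dy": 0, "dz": 0.001, "fingers": 0.03}
    - {"rx": 0, "ry": 0, "rz": 0, "dx": 0.0002, "dy": 0, "dz": 0.0006, "fingers": 0.03}
    - {"rx": 0, "ry": 0, "rz": 0, "dx": 0, "dy": 0, "dz": 0, "fingers": 0.03}

```text
time_s: 30.95
position: [0.4744, -0.295, 0.1458]
tool_rot: [[-0.942, 0.173, 0.288], [0.166, 0.985, -0.05], [-0.293, 0.0, -0.956]]
ft_force: [-7.0, 2.6, 6.6]
grip_width: 0.0444
gripper_force: 104.3
```

Emit:
arm_command:
  deltas:
    - {"rx": 0, "ry": 0, "rz": 0, "dx": 0, "dy": 0, "dz": 0, "fingers": 0.046}
    - {"rx": 0, "ry": 0, "rz": 0, "dx": 0, "dy": 0, "dz": 0, "fingers": 0.05}
    - {"rx": 0, "ry": 0, "rz": 0, "dx": 0, "dy": 0, "dz": 0, "fingers": 0.06}
    - {"rx": 0, "ry": 0, "rz": 0, "dx": 0, "dy": 0, "dz": 0, "fingers": 0.085}
    - {"rx": 0, "ry": 0, "rz": 0, "dx": 0, "dy": 0, "dz": 0, "fingers": 0.085}
    - {"rx": 0, "ry": 0, "rz": 0, "dx": 0, "dy": 0, "dz": 0, "fingers": 0.085}
    - {"rx": 0, "ry": 0, "rz": 0, "dx": -0.002, "dy": 0, "dz": -0.015, "fingers": 0.085}
    - {"rx": 0, "ry": 0, "rz": 0, "dx": 0, "dy": 0, "dz": -0.03, "fingers": 0.085}
    - {"rx": 0, "ry": 0, "rz": 0, "dx": 0, "dy": 0, "dz": -0.04, "fingers": 0.085}
    - {"rx": 0, "ry": 0, "rz": 0, "dx": 0, "dy": 0, "dz": -0.045, "fingers": 0.085}
    - {"rx": 0, "ry": 0, "rz": 0, "dx": 0, "dy": 0, "dz": -0.045, "fingers": 0.085}
    - {"rx": 0, "ry": 0, "rz": 0, "dx": 0, "dy": 0, "dz": 0, "fingers": 0.085}

```text
time_s: 32.15
position: [0.4262, -0.2877, 0.319]
tool_rot: [[-0.94, 0.174, 0.295], [0.164, 0.985, -0.059], [-0.3, -0.007, -0.954]]
ft_force: [0.8, -0.4, -0.9]
grip_width: 0.0847
gripper_force: 0.0
```

Run:
```python
from st import *
from h import *
w=env.get_image("wrist");s=env.get_image("scene");look()
h=cv2.cvtColor(w["color"],cv2.COLOR_BGR2HSV);m=((h[...,1]<45)&(h[...,2]>60)).astype(np.uint8)
k,lab,stt,cen=cv2.connectedComponentsWithStats(m)
def W(th,fx,lo):
  c,q=np.cos(np.radians(th)),np.sin(np.radians(th));u=np.array([c,0,q]);n=np.array([q,0,-c]);F=np.array([fx,0,.012+.024*c])
  return [proj(w,lo+LR.apply(F+.19*u+k*n+[0,j,0])).round(1).tolist() for k,j in((0,-.023),(0,.023),(.024,.023),(.024,-.023))]
print("ideal",W(72.2,-.075,LO),"shifted",W(72.2,-.075,LO+LR.apply([-.005,0,0])),"upright 80",W(80,-.075,LO))
H=np.mean(W(72.2,-.075,LO),0)
for i in range(1,k):
  if stt[i,4]>100 and np.linalg.norm(cen[i]-H)<50:
    ys,xs=np.where(lab==i);print(stt[i].tolist(),cv2.minAreaRect(np.c_[xs,ys].astype(np.float32)))
t=env.get_image("top")
for q,px0 in(("parcel",(261.9,150.6)),("drill",(217.3,267.3)),("tape",(372,139))):print(q,px0,[np.round(b["location"],1).tolist() for b in env.tip_of(q,t)][:1],[np.round(b["box"]).tolist() for b in env.look_for(q,t)][:1])
print(env.observe()["time_s"],env.observe()["position"])
```

```text
scene lamp_foot ideal [266.7 147.6] [[264.4, 148.4, 0.87]]
scene lamp_head ideal [284.1 101.9] [[285.3, 102.2, 0.66]]
top lamp_foot ideal [488.1 238.7] [[487.6, 239.8, 0.57]]
top lamp_head ideal [513.7 263.9] [[517.6, 261.0, 0.6]]
ideal [[343.1, 184.5], [299.3, 184.4], [298.8, 161.6], [343.8, 161.7]] shifted [[342.9, 188.5], [299.4, 188.4], [299.0, 165.9], [343.5, 166.1]] upright 80 [[342.2, 205.6], [300.0, 205.4], [299.4, 185.0], [343.0, 185.1]]
[298, 160, 43, 25, 1050] ((319.0, 172.0), (24.0, 42.0), 90.0)
parcel (261.9, 150.6) [[261.0, 150.5]] [[211.0, 106.0, 298.0, 183.0]]
drill (217.3, 267.3) [[219.4, 268.3]] [[183.0, 253.0, 260.0, 310.0]]
tape (372, 139) [[367.7, 141.4]] [[355.0, 123.0, 390.0, 154.0]]
32.9 [ 0.42599425 -0.28656862  0.31286299]
```

The end face now sits at rows 160–185, against an ideal of 161.6–184.5. It is square, leaning on the board with the foot at the batten, the bystanders haven't moved and the gripper is clear. Handing in.

```bash
python3 -c "
from rig import env
print(env.close_job())"
```

```text
the job is handed in; nothing more can be done
None
```

The grey work light is propped on the ledge and the job is handed in at about 33 s: foot felt against the batten, back leaning square on the board at about 72°, lens facing out, and the parcel, drill and tape where they were; the final pose was checked numerically in the camera images because the ten picture views were used up.

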